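Lock the vial rack into the autosampler dock and load it from the cold block

ROBOT

A 6-joint arm with a two-finger parallel gripper is mounted at the origin on the work surface. World frame = base frame: x ahead of the robot, y to its left, z up, the work surface at z = 0. Lengths are in mm, angles in rad, forces in N, time in s.
With the tool pointing down it reaches from about 425 to 950 mm from the base axis. Payload 14.7 kg.
Tool frame: the origin (TCP) lies between the finger pads; the fingertips stand 22 mm ahead of it and the grasp point (between the pads) lies 3 mm ahead of it; z points along the fingers, y is the direction in which the jaws open and shut (so a half turn about z gives the same grasp; the last joint's range is limited). The gripper opens to 85 mm and grips with 20 to 120 N. Pads are 22 mm wide; open, the fingers measure 114 mm over their backs; the gripper's body (76 mm by 85 mm) begins 54 mm behind the grasp point. The pads swing forward as they close: fully open they stand 13 mm farther back than shut.
Start: joints at [1.17, 0.48, 1.596, -0, 1.065, -0.047], TCP at [225.178, 609.744, 253.297] pointing down, gripper open.
Joint ranges: [-2.75, 2.75], [-0.82, 2.05], [0.23, 2.67], [-1.56, 4.7], [0.09, 2.69], [-2.92, 2.92]. Speed limits (rad/s): [1.89, 1.89, 2.39, 3.01, 3.01, 3.01].

INTERFACE

Orientations are given as [roll, pitch, yaw] about the fixed x, y, z axes, in that order (R = Rz(yaw) Ry(pitch) Rx(roll)).
In Python, from rig import robot gives the robot as it stands.
- The arm moves only by the tool drive_tool, never from a script. Its argument "increments" is text: rows parted by semicolons, each of 7 numbers parted by spaces: the opening, from -1 (shut) to 1 (fully open), so that 0 is half open, then the shift along the tool's x, y, z in mm, then the turn, a rotation vector about the tool's x, y, z in rad. A call has 1 to 8 rows; each row shifts and turns the pose as measured when the row begins, along the tool's axes as they then stand; what a row does not reach is not made up. A row lasts 1/8 s, in which the tool goes at most 62.5 mm and 10.7 degrees, less where a joint would pass 70% of its speed; a pose out of reach is approached as far as the arm can. A call with a gripper value outside its range is refused whole. The fingers move at their own pace and stop on an object; "newtons" is the grip in N (left out, the last holds). Time passes only in rows, so rows that do not move let the fingers close. It gives the time, the measured TCP pose, the force and the opening at its end, in the units of the state.
- robot.read_state(): the state, without advancing time (a new reading comes with each control period).
- robot.get_image(name): name is "scene" or "top"; returns a dict with "pixels" (400x640x3 uint8, blue, green, red), "z_map" (400x640 float32, mm along the optical axis (not along the pixel's ray), 0 where there is no reading), "camera_matrix" (3x3 intrinsics, pixels), "k1" (the pictures are not rectified: a ray, as slopes to the right and down, at radius r is drawn at 1 + k1 r^2 times it, then the intrinsics apply), "xyz" and "rotation" of the camera in the world. Camera axes: x right, y up, looking along -z (the intrinsics and any distortion apply to the point x, -y, -z); pixel columns grow to the right and rows downward; lengths in mm; the calibration is good to about 2 mm. A picture is of the moment at which its call begins.
- robot.sign_off(): hands the job in, once; it reports no verdict.
The state is a dict: "time": time; "joint_pos": joint angles; "joint_vel": joint speeds; "joint_torque": joint torques, N m; "position": TCP position; "orientation": TCP orientation; "force": force on the tool from outside, world axes, zero at the start; "moment": the same for the moment, N m; "opening": finger opening in mm.
Only numpy, scipy, OpenCV 4.12 (cv2) and the standard library are available. Lean on these libraries where they do the work, as an engineer would, in place of code of your own. Each camera call takes 0.05 s, during which the arm holds its last target. There are 200 camera calls.

TASK

Set the one blue rack whose wells fit the sample vials into the autosampler's dock with its stud in the cam (open the cam first if it was left part-closed), and turn the cam fully home so that it draws the empty rack tight against the stop. Once the rack is locked, and with the cold block's lid taken off and set down flat on the bench, right way up, stand every vial from the cold block in the rack, keeping the vials upright all the way; then put the lid back on the cold block, fully seated. Leave the other racks and the things lying about where they are.

Things in the scene. Friction and masses are not known exactly. Their poses are not given: they have to be found in the camera images.
- dock: Fixed cream rack dock, x -102 to +182, y -52 to +52 mm of its frame, bay floor 12 mm above the bench. Origin: at bench level under the centre of a tight rack, which lies along dock x, stud to +x. Side guides 10 mm tall at y = +-28 mm (3 mm play each side); end lip 10 mm tall at x = -89.5 mm: a rack lowered in from above lies 0 to 7.5 mm short of the stop. Cam axis at x = +137, y = 0
- dock_stop (a point): Middle of the aluminium stop's face that a tight rack's +x end touches, at x = +82, y = 0, z = 34 mm in the dock's frame. The stop is 10 mm thick, 44 mm above the bench at its top, with a 24 mm wide notch, open at the top, through which the stud passes
- cam (a joint): Cam angle, rad: 0 fully open, 1.5 fully home (end stops); grows clockwise seen from above. From 0 to 0.1 its mouth faces the rack, and the stud's ball drops in from above with the rack; turned further, the slot walls block that. With the ball in, turning home draws the rack up to 7.5 mm, tight by about 1.2. Stiff (0.12 N m), stays where left, may start part-closed
- cam_grip (a point): Point on the upright axis of the steel cam (78 mm across), 78 mm above the bench, where to grip its red bar: 66 mm long, 14 mm thick, 60 to 92 mm above the bench. At joint 0 the bar lies square to the dock's x axis (along dock y); at 1.5 nearly along it
- rack_large: The rack that fits the vials: blue block 164 (x) x 50 (y) x 45 mm tall, with four round wells 29 mm wide at x = -57, -19, +19, +57 mm, y = 0, well floor 5 mm above the underside. A steel ball-headed stud (neck 6.4 mm, ball 16 mm) stands out of its +x end, ball centre 38 mm from the end face. Origin: centre of its underside. 0.2 to 0.34 kg
- rack_large_head (a point): Centre of the ball head of rack_large's stud, at x = +120 mm, z = 22 mm in the rack's frame; when tight it stands at x = +120, y = 0, z = 34 mm in the dock's frame
- rack_medium: Look-alike: the same blue block and stud, but with five 20 mm wells, too small for the vials. Origin: centre of its underside. A bystander
- rack_small: Look-alike: the same blue block and stud, but with seven 13 mm wells, too small for the vials. Origin: centre of its underside. A bystander
- keeper: The cold block, fixed: white jacket 206 mm (its x) x 116 mm (y), 40 mm tall, around an aluminium block 190 x 100 mm and 52 mm tall with four wells 29 mm wide, 44 mm deep, at x = -66, -22, +22, +66 mm, y = 0 (well floor 8 mm above the bench). Origin: centre of its underside. The vials rise 34 mm above it
- lid: Loose pale-blue lid of the cold block, a deep cover 204 mm (x) x 114 mm (y), 57 mm tall, 92 mm with its black knob; walls 4 mm. Origin: centre of its lower rim's plane. Seated, its rim rests on the jacket's edge, origin 40 mm above the bench over the block's centre, length along the block's x (3 mm play all round the aluminium block); lift it 55 mm to clear the vials. 0.19 to 0.32 kg
- lid_knob (a point): Middle of the lid's round knob (28 mm wide, 25 mm tall), 80 mm above the lid's rim plane. The bench around world x = 0.43, y = 0.02 m, between cold block, dock and racks, starts clear and has room for the lid laid lengthwise along world x
- vial1: Headspace sample vial of amber glass with a blue cap, 23 mm wide, 78 mm tall (cap 21 mm wide, 16 mm tall), upright in a well of the cold block at the start. Origin: centre of its underside; z along its axis. 35 g. May be absent
- vial2: Headspace sample vial of amber glass with a blue cap, 23 mm wide, 78 mm tall (cap 21 mm wide, 16 mm tall), upright in a well of the cold block at the start. Origin: centre of its underside; z along its axis. 35 g. May be absent
- vial3: Headspace sample vial of amber glass with a blue cap, 23 mm wide, 78 mm tall (cap 21 mm wide, 16 mm tall), upright in a well of the cold block at the start. Origin: centre of its underside; z along its axis. 35 g. May be absent
- vial4: Headspace sample vial of amber glass with a blue cap, 23 mm wide, 78 mm tall (cap 21 mm wide, 16 mm tall), upright in a well of the cold block at the start. Origin: centre of its underside; z along its axis. 35 g. May be absent
- beaker: Bystander: empty glass beaker, 72 mm wide, 95 mm tall. Origin: centre of its underside
- wash_bottle: Bystander: white wash bottle with a red cap, 66 mm wide, 170 mm tall. Origin: centre of its underside
- cap_jar: Bystander: clear jar with a blue lid, 54 mm wide, 60 mm tall. Origin: centre of its underside
- septa_box: Bystander: cardboard box, 85 x 60 x 30 mm. Origin: centre of its underside
- marker: Bystander: black marker pen lying flat, 14 mm thick, 125 mm long. Origin: centre of its underside
- crimper: Bystander: hand crimper lying flat, blue handles and steel jaw, about 185 x 50 mm, up to 39 mm tall. Origin: centre of its underside
Things that resemble listed ones, but are neither listed nor needed, are in the scene too. Leave any turquoise look-alike of the lid alone.

How it is judged:
By the outcome, as a careful person would: the job done as asked, in the order asked, and still so for the second after the job is handed in, with the robot touching nothing.
Of vial1, vial2, vial3, vial4 only 2 to 4 are there at a start; the rules pass over those that are not, and their reading is None.
At some moment in a run one of rack_large, lid may be knocked a few centimetres aside while the robot is not near it.
It also fails if it takes over 210 s, if anything falls off the work surface, if the arm or the gripper's body presses on something with over 40 N, if the wrist force passes 120 N, or if a joint passes its speed limit or range.

## Working session

There is one attempt and no reset: what is moved stays moved. The work goes in short steps, Python scripts to look and compute and a tool call to move; the robot and the scene stay as the last step left them, time stands still between calls to the robot, and variables do not carry over. Pictures are saved under pics/ and viewed, about 12 in all and at most 16, crops included, and the job is handed in when it is done.

Besides the shell and the picture viewer there is one more tool, called after "Emit:" by a JSON object that holds its "name" and its "arguments". drive_tool: Moves the arm, as the interface text tells. Its arguments: {"type":"object","properties":{"increments":{"type":"string"},"newtons":{"type":"number"}},"required":["increments"]}

```bash
mkdir -p pics; ls; cat > h.py <<'E'
import numpy as np, cv2
from rig import robot
def img(name,fn=None):
    d=robot.get_image(name)
    if fn: cv2.imwrite('pics/'+fn,d['pixels'])
    return d
def cam(d):
    K=np.array(d['camera_matrix'],float);R=np.array(d['rotation'],float)
    if R.shape!=(3,3):
        from scipy.spatial.transform import Rotation as Ro
        R=Ro.from_euler('xyz',R).as_matrix()
    return K,R,np.array(d['xyz'],float),d['k1']
def rays(d,uv):
    K,R,t,k=cam(d)
    uv=np.asarray(uv,float).reshape(-1,1,2)
    n=cv2.undistortPoints(uv,K,np.array([k,0,0,0.]),None).reshape(-1,2)
    c=np.c_[n[:,0],-n[:,1],-np.ones(len(n))]
    return t,c@R.T,n
def onz(d,uv,z):
    t,r,_=rays(d,uv)
    return t+r*((z-t[2])/r[:,2])[:,None]
def cloud(d):
    v,u=np.mgrid[0:400,0:640]
    t,r,_=rays(d,np.c_[u.ravel(),v.ravel()])
    P=t+r*d['z_map'].reshape(-1,1)
    P[d['z_map'].ravel()<=0]=np.nan
    return P.reshape(400,640,3)
def proj(d,P):
    K,R,t,k=cam(d)
    c=(np.atleast_2d(P)-t)@R
    n=np.c_[c[:,0]/-c[:,2],-c[:,1]/-c[:,2]]
    n=n*(1+k*(n**2).sum(1,keepdims=True))
    return n*[K[0,0],K[1,1]]+[K[0,2],K[1,2]]
E
python3 - <<'E'
from h import *
for n in('top','scene'):
    d=img(n,n+'0.png');print(n,d['camera_matrix'],d['k1'],d['xyz'],d['rotation'])
    np.savez(n+'0.npz',**d)
    P=cloud(d);print([np.nanpercentile(P[...,i],[1,25,50,75,99]).round() for i in range(3)])
print(robot.read_state())
E
```

```text
pics
top [[449.78795405   0.         320.57993906]
 [  0.         449.78795405 199.85915282]
 [  0.           0.           1.        ]] -0.056233224142031066 [ 246.47589795  -13.03315693 1223.54330274] [ 0.21982226 -0.00704784 -1.49768844]
[array([  -3.,  246.,  521.,  837., 1753.]), array([-1430.,  -474.,     2.,   445.,  1549.]), array([-758.,   -3.,    1.,   12.,  409.])]
scene [[487.62156197   0.         317.99881732]
 [  0.         487.62156197 205.78175917]
 [  0.           0.           1.        ]] 0.04568184363200039 [1192.11430229  585.19432242 1336.18844388] [0.63705118 0.01674256 2.24411575]
[array([-812.,  113.,  434.,  780., 1404.]), array([-1438.,  -684.,   -44.,   402.,   920.]), array([-758.,  -18.,    3.,   55.,  741.])]
{'time': 0.1, 'joint_pos': array([ 1.17039208e+00,  4.80758264e-01,  1.59683563e+00,  2.23994292e-05,
        1.06511538e+00, -4.65782494e-02]), 'joint_vel': array([ 0.00137925, -0.00269483, -0.00135549,  0.00116731,  0.00067154,
        0.00104379]), 'joint_torque': array([ 1.57889091e-03, -9.52261806e+01, -4.31048620e+01, -7.85478596e-05,
        5.17875276e-03, -1.97694379e-05]), 'position': array([225.03632707, 609.41328049, 252.73437623]), 'orientation': array([-3.14047815e+00, -7.15543276e-05,  2.78775576e+00]), 'force': array([-0.19012542, -0.47520795, -0.23252578]), 'moment': array([0.00637648, 0.0583338 , 0.02253576]), 'opening': 85.46860630886665}
```

View pics/top0.png

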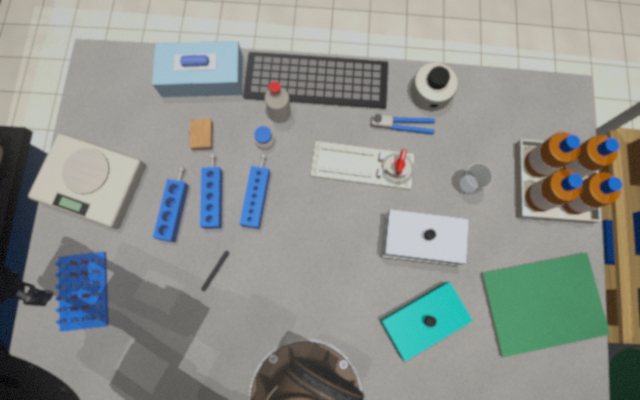

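View pics/scene0.png

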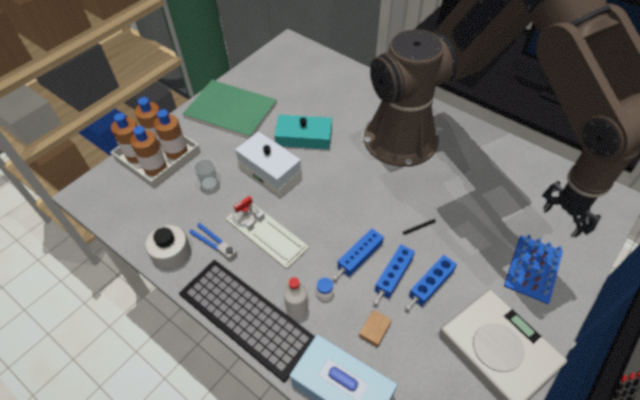

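The top view shows three blue racks, at (170,210), (210,197) and (255,197), the dock at (363,165) with the red cam bar at (400,162), and the cold block with its pale lid at (427,237). The turquoise look-alike lid is at (427,320). I'll enlarge the racks and dock and measure them.

```bash
cat > m.py <<'E'
from h import *
def load(n): return dict(np.load(n+'.npz'))
def racks(d,z=45):
    hsv=cv2.cvtColor(d['pixels'],cv2.COLOR_BGR2HSV)
    P=cloud(d)
    m=((hsv[...,0]>100)&(hsv[...,0]<125)&(hsv[...,1]>130)&(hsv[...,2]>60)).astype(np.uint8)
    n,L,S,C=cv2.connectedComponentsWithStats(m)
    for i in range(1,n):
        if S[i,4]<150: continue
        q=P[L==i]; q=q[np.abs(q[:,2]-z)<9]
        if len(q)<50: continue
        r=cv2.minAreaRect(q[:,:2].astype(np.float32))
        print(C[i].round(),S[i,4],'zmed',np.median(q[:,2]).round(1),'rect',np.round(r[0],1),np.round(r[1],1),round(r[2],1))
if __name__=='__main__':
    for n in('top0','scene0'):
        d=load(n);print(n);racks(d)
        hsv=cv2.cvtColor(d['pixels'],cv2.COLOR_BGR2HSV);P=cloud(d)
        m=((hsv[...,0]<8)|(hsv[...,0]>172))&(hsv[...,1]>140)&(hsv[...,2]>90)
        k,L,S,C=cv2.connectedComponentsWithStats(m.astype(np.uint8))
        for i in range(1,k):
            if S[i,4]>25:
                q=P[L==i];print('red',C[i].round(1),S[i,4],np.nanmedian(q,0).round(),onz(d,[C[i]],92).round(1))
        m=(np.abs(P[...,2]-97)<8)&(P[...,0]>200)&(P[...,0]<800)&(P[...,1]<0)&(P[...,1]>-450)
        k,L,S,C=cv2.connectedComponentsWithStats(m.astype(np.uint8))
        for i in range(1,k):
            if S[i,4]>150:
                q=P[L==i];r=cv2.minAreaRect(q[:,:2].astype(np.float32));print('z97',C[i].round(),S[i,4],np.median(q[:,2]),r)
        m=(P[...,2]>124)&(P[...,2]<140)&(P[...,0]>300)&(P[...,0]<500)&(P[...,1]<-150)&(P[...,1]>-450)
        print('knob',m.sum(),np.median(P[m],0) if m.any() else '')
    d=load('top0')
    a=cv2.resize(d['pixels'][140:260,130:290],None,fx=4.5,fy=4.5,interpolation=cv2.INTER_CUBIC)[:300*2]
    cv2.imwrite('pics/racks.png',a)
    b=cv2.resize(d['pixels'][130:280,300:480],None,fx=4,fy=4,interpolation=cv2.INTER_CUBIC)
    cv2.imwrite('pics/dock.png',b)
E
python3 m.py
```

```text
top0
[254. 197.] 1095 zmed 45.3 rect [507.5 176.6] [ 48.5 161.8] 85.1
[210. 197.] 1098 zmed 45.0 rect [497.2 296.7] [160.6  49. ] 6.6
[169. 210.] 1022 zmed 44.7 rect [452.8 402.3] [ 50.2 160.8] 84.5
[ 82. 292.] 3145 zmed 48.9 rect [221.4 618.1] [162.2 104.1] 11.9
red [274.1  86.8] 96 [768. 136. 170.] [[806.4 147.7  92. ]]
red [399.3 164.4] 103 [ 614. -203.   91.] [[ 610.1 -202.4   92. ]]
z97 [427. 236.] 3483 97.87755163937277 ((426.49554443359375, -279.0244140625), (205.55667114257812, 116.15937805175781), 86.6655044555664)
knob 102 [ 424.9273725  -278.6589003   131.88969426]
scene0
[360. 252.] 878 zmed 45.5 rect [505.9 180. ] [ 51.2 162. ] 85.7
[534. 269.] 2211 zmed 48.6 rect [220.8 619.5] [161.9 101.4] 11.6
[395. 270.] 861 zmed 46.0 rect [497.1 299.6] [162.2  48.6] 6.3
[433. 279.] 934 zmed 44.8 rect [453.5 405.7] [ 50.7 165.8] 85.2
red [244.1 204.7] 117 [ 619. -203.   78.] [[ 626.5 -193.8   92. ]]
red [293.7 283.1] 76 [769. 140. 171.] [[741.2 110.5  92. ]]
red [631.5 375.8] 29 [503. 887. 229.] [[418.6 925.   92. ]]
red [624.2 378. ] 27 [505. 882. 207.] [[435.1 913.4  92. ]]
z97 [267. 156.] 1453 98.21462794060085 ((424.54150390625, -278.607421875), (210.9726104736328, 118.42131805419922), 87.37422180175781)
knob 49 [ 425.35080587 -278.99768996  132.38654199]
```

View pics/racks.png

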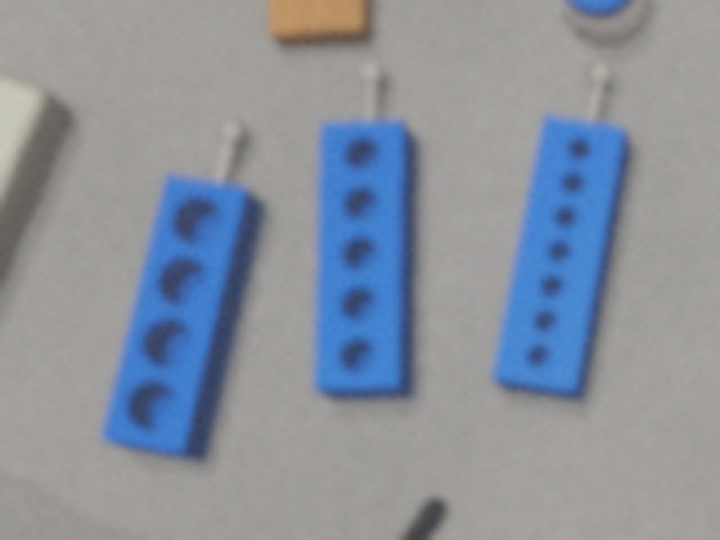

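View pics/dock.png

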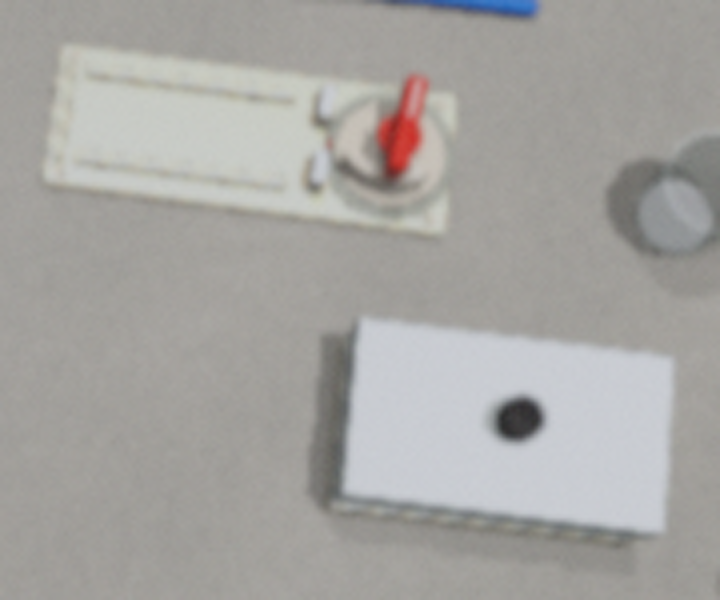

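The left rack, at top-view pixel (169,210) and about world (453,404), has four wide wells, so it is rack_large. The one at (210,197) has five smaller wells and the one at (255,197) has seven tiny ones. The lid matches the pale box with its knob at about (425,-279). Next I'll measure the dock and the cam.

```bash
cat > m2.py <<'E'
from m import *
def rect(q):
    r=cv2.minAreaRect(q[:,:2].astype(np.float32));return np.round(r[0],1),np.round(r[1],1),round(r[2],2)
def pca(q):
    c=q[:,:2].mean(0);u,s,v=np.linalg.svd(q[:,:2]-c,full_matrices=False);return c.round(1),np.degrees(np.arctan2(v[0,1],v[0,0])).round(2),(s/np.sqrt(len(q))).round(1)
for n in('top0','scene0'):
    d=load(n);P=cloud(d)
    print(n)
    roi=(P[...,0]>500)&(P[...,0]<700)&(P[...,1]<80)&(P[...,1]>-300)
    hsv=cv2.cvtColor(d['pixels'],cv2.COLOR_BGR2HSV)
    m=roi&(P[...,2]>7)&(P[...,2]<25)
    k,L,S,C=cv2.connectedComponentsWithStats(m.astype(np.uint8));i=1+np.argmax(S[1:,4]);m2=L==i
    # union incl. everything higher
    print('plate',rect(P[m2]),m2.sum())
    red=((hsv[...,0]<8)|(hsv[...,0]>172))&(hsv[...,1]>140)&roi
    q=P[red];print('red z pct',np.percentile(q[:,2],[5,50,95]).round(),)
    q=P[red&(P[...,2]>84)];print('red top',len(q),pca(q),rect(q))
    q=P[roi&(P[...,2]>60)];print('>60',len(q),pca(q))
    q=P[roi&(P[...,2]>40)&(P[...,2]<48)];print('z44',len(q),pca(q),rect(q),np.percentile(q,[5,50,95],axis=0).round())
    q=P[roi&(P[...,2]>48)&(P[...,2]<58)];print('z53',len(q),pca(q) if len(q) else '')
    print('plate colour hist', [(z,int((roi&(abs(P[...,2]-z)<2)).sum())) for z in range(10,95,4)])
    # keeper jacket + lid
d=load('scene0')
P=cloud(d);p=proj(d,[[610,-203,60]])[0].astype(int);print(p)
b=cv2.resize(d['pixels'][p[1]-40:p[1]+70,p[0]-45:p[0]+75],None,fx=5.5,fy=5.5,interpolation=cv2.INTER_CUBIC)[:600,:800]
cv2.imwrite('pics/cam_s.png',b)
E
python3 m2.py
```

```text
top0
plate (array([ 629.3, -112.3]), array([285.4, 108. ]), 86.61) 3116
red z pct [62. 91. 96.]
red top 73 (array([ 609.4, -204.5]), np.float64(173.11), array([11.9,  3.8])) (array([ 614.9, -206.7]), array([13.8, 48.9]), 79.81)
>60 188 (array([ 620.7, -206.2]), np.float64(170.44), array([18.4,  5.8]))
z44 93 (array([ 618.5, -171.6]), np.float64(-141.32), array([26.4, 18.2])) (array([ 629.6, -189.6]), array([72.9, 79.3]), 4.42) [[ 594. -222.   42.]
 [ 608. -161.   45.]
 [ 659. -153.   48.]]
z53 58 (array([ 604.2, -201.7]), np.float64(80.22), array([19.9,  8.2]))
plate colour hist [(10, 793), (14, 1373), (18, 513), (22, 356), (26, 132), (30, 27), (34, 11), (38, 10), (42, 30), (46, 63), (50, 45), (54, 11), (58, 9), (62, 28), (66, 8), (70, 5), (74, 3), (78, 7), (82, 7), (86, 9), (90, 40), (94, 70)]
scene0
plate (array([ 624.7, -112.1]), array([285.1, 110.4]), 86.03) 1987
red z pct [58. 78. 95.]
red top 38 (array([ 616.5, -203.3]), np.float64(-7.96), array([16.8,  2.4])) (array([ 622.7, -204.3]), array([11.5, 56.4]), 84.0)
>60 189 (array([ 622.8, -205.6]), np.float64(-10.67), array([18.6,  4.5]))
z44 54 (array([ 623. , -163.8]), np.float64(1.97), array([23.9, 13.6])) (array([ 621.2, -178.8]), array([53.4, 73.1]), 84.68) [[ 590. -199.   40.]
 [ 612. -160.   44.]
 [ 658. -153.   47.]]
z53 35 (array([ 608.9, -186. ]), np.float64(43.78), array([20. , 10.5]))
plate colour hist [(10, 511), (14, 770), (18, 424), (22, 257), (26, 132), (30, 29), (34, 18), (38, 15), (42, 32), (46, 22), (50, 22), (54, 9), (58, 6), (62, 13), (66, 19), (70, 17), (74, 13), (78, 16), (82, 16), (86, 13), (90, 31), (94, 37)]
[246 205]
```

View pics/cam_s.png

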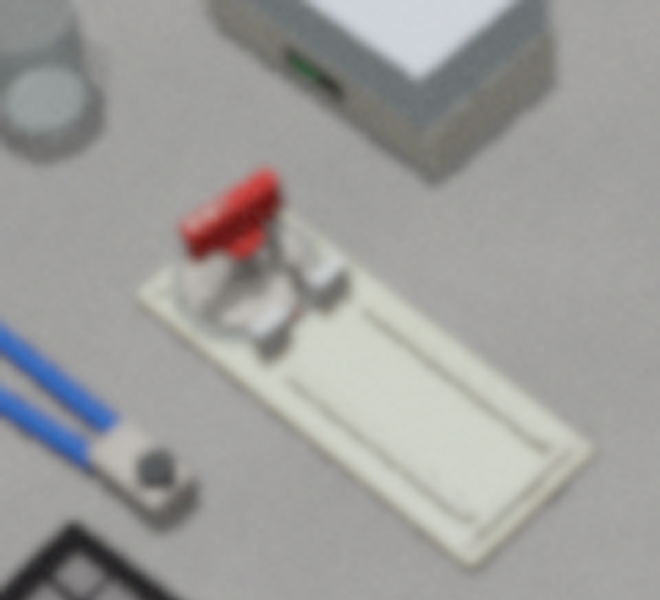

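```bash
cat > plan.py <<'E'
import sys
from h import *
from scipy.spatial.transform import Rotation as Ro
def plan(xyz,yaw,g,n,st=None):
    s=st or robot.read_state(); p=np.array(s['position']); R=Ro.from_euler('xyz',s['orientation'])
    T=Ro.from_euler('xyz',[np.pi,0,yaw]); w=(R.inv()*T).as_rotvec(); d=np.array(xyz)-p
    rows=[]
    for i in range(n):
        t=R.inv().apply(d/n); rows.append(f"{g} "+" ".join(f"{a:.0f}" for a in t)+" "+" ".join(f"{a:.3f}" for a in w/n)); R=R*Ro.from_rotvec(w/n)
    print("need/row mm",np.linalg.norm(d/n).round(1),"deg",np.degrees(np.linalg.norm(w/n)).round(1)); print("; ".join(rows))
if __name__=='__main__':
    a=[float(v) for v in sys.argv[1:]]
    plan(a[:3],a[3],a[4],int(a[5]))
E
python3 - <<'E'
from m2 import load,rect
from h import *
for n in('top0','scene0'):
    d=load(n);P=cloud(d)
    lab=cv2.cvtColor(d['pixels'],cv2.COLOR_BGR2LAB).astype(int)
    roi=(P[...,0]>540)&(P[...,0]<700)&(P[...,1]<60)&(P[...,1]>-280)
    m=(roi&(lab[...,0]>185)).astype(np.uint8)
    print(np.percentile(lab[roi],[5,50,95],axis=0).tolist())
    k,L,S,C=cv2.connectedComponentsWithStats(m);i=1+np.argmax(S[1:,4])
    uv=np.argwhere(L==i)[:,::-1]; print(n,S[i],rect(onz(d,uv,12)))
E
python3 plan.py 621 -208 200 3.0 1 16
```

```text
top0
plate (array([ 629.3, -112.3]), array([285.4, 108. ]), 86.61) 3116
red z pct [62. 91. 96.]
red top 73 (array([ 609.4, -204.5]), np.float64(173.11), array([11.9,  3.8])) (array([ 614.9, -206.7]), array([13.8, 48.9]), 79.81)
>60 188 (array([ 620.7, -206.2]), np.float64(170.44), array([18.4,  5.8]))
z44 93 (array([ 618.5, -171.6]), np.float64(-141.32), array([26.4, 18.2])) (array([ 629.6, -189.6]), array([72.9, 79.3]), 4.42) [[ 594. -222.   42.]
 [ 608. -161.   45.]
 [ 659. -153.   48.]]
z53 58 (array([ 604.2, -201.7]), np.float64(80.22), array([19.9,  8.2]))
plate colour hist [(10, 793), (14, 1373), (18, 513), (22, 356), (26, 132), (30, 27), (34, 11), (38, 10), (42, 30), (46, 63), (50, 45), (54, 11), (58, 9), (62, 28), (66, 8), (70, 5), (74, 3), (78, 7), (82, 7), (86, 9), (90, 40), (94, 70)]
scene0
plate (array([ 624.7, -112.1]), array([285.1, 110.4]), 86.03) 1987
red z pct [58. 78. 95.]
red top 38 (array([ 616.5, -203.3]), np.float64(-7.96), array([16.8,  2.4])) (array([ 622.7, -204.3]), array([11.5, 56.4]), 84.0)
>60 189 (array([ 622.8, -205.6]), np.float64(-10.67), array([18.6,
[... 739 characters left out ...]
0, 135.0]]
scene0 [ 226  208   82   59 1669] (array([ 624.6, -112.6]), array([282.8, 104.7]), 86.46)
need/row mm 56.9 deg 0.8
1.0 -41 -39 3 -0.000 -0.000 -0.013; 1.0 -40 -40 3 -0.000 -0.000 -0.013; 1.0 -40 -40 3 -0.000 -0.000 -0.013; 1.0 -39 -41 3 -0.000 -0.000 -0.013; 1.0 -39 -41 3 -0.000 -0.000 -0.013; 1.0 -38 -42 3 -0.000 -0.000 -0.013; 1.0 -38 -42 3 -0.000 -0.000 -0.013; 1.0 -37 -43 3 -0.000 -0.000 -0.013; 1.0 -37 -43 3 -0.000 -0.000 -0.013; 1.0 -36 -44 3 -0.000 -0.000 -0.013; 1.0 -35 -44 3 -0.000 -0.000 -0.013; 1.0 -35 -45 3 -0.000 -0.000 -0.013; 1.0 -34 -45 3 -0.000 -0.000 -0.013; 1.0 -34 -46 3 -0.000 -0.000 -0.013; 1.0 -33 -46 3 -0.000 -0.000 -0.013; 1.0 -32 -47 3 -0.000 -0.000 -0.013
```

Emit:
{"name": "drive_tool", "arguments": {"increments": "1 -41 -39 3 0 0 -0.013;1 -40 -40 3 0 0 -0.013;1 -40 -40 3 0 0 -0.013;1 -39 -41 3 0 0 -0.013;1 -39 -41 3 0 0 -0.013;1 -38 -42 3 0 0 -0.013;1 -38 -42 3 0 0 -0.013;1 -37 -43 3 0 0 -0.013", "newtons": 40}}

```text
time: 1.1
position: [427.1, 193.3, 226.6]
orientation: [-3.14, -0.0, 2.902]
force: [0.8, 0.4, 0.0]
opening: 85.3
```

Emit:
{"name": "drive_tool", "arguments": {"increments": "1 -37 -43 3 0 0 -0.013;1 -36 -44 3 0 0 -0.013;1 -35 -44 3 0 0 -0.013;1 -35 -45 3 0 0 -0.013;1 -34 -45 3 0 0 -0.013;1 -34 -46 3 0 0 -0.013;1 -33 -46 3 0 0 -0.013;1 -32 -47 3 0 0 -0.013"}}

```text
time: 2.1
position: [632.9, -228.4, 201.0]
orientation: [-3.141, -0.002, 3.008]
force: [1.2, 1.1, -0.5]
opening: 85.5
```

```bash
python3 plan.py 621 -208 150 3.0 1 8
```

```text
need/row mm 7.0 deg 0.1
1.0 2 2 6 -0.000 -0.000 0.001; 1.0 2 2 6 -0.000 -0.000 0.001; 1.0 2 2 6 -0.000 -0.000 0.001; 1.0 2 2 6 -0.000 -0.000 0.001; 1.0 2 2 6 -0.000 -0.000 0.001; 1.0 2 2 6 -0.000 -0.000 0.001; 1.0 2 2 6 -0.000 -0.000 0.001; 1.0 2 2 6 -0.000 -0.000 0.001
```

Emit:
{"name": "drive_tool", "arguments": {"increments": "1 8 9 20 0 0 0;1 4 5 25 0 0 0;1 4 4 25 0 0 0;1 0 0 20 0 0 0;1 0 0 15 0 0 0;1 0 0 8 0 0 0;1 0 0 0 0 0 0"}}

```text
time: 2.98
position: [619.7, -213.1, 82.2]
orientation: [-3.141, -0.002, 3.003]
force: [0.8, 0.1, 0.7]
opening: 85.6
```

```bash
python3 - <<'E'
from h import *
from m2 import load
d=img('scene');p=proj(d,[[621,-208,80]])[0].astype(int)
a=cv2.resize(d['pixels'][p[1]-50:p[1]+50,p[0]-60:p[0]+60],None,fx=3.3,fy=4,interpolation=cv2.INTER_CUBIC)
d=img('top');p=proj(d,[[621,-208,80]])[0].astype(int)
b=cv2.resize(d['pixels'][p[1]-50:p[1]+50,p[0]-60:p[0]+60],None,fx=3.3,fy=4,interpolation=cv2.INTER_CUBIC)
cv2.imwrite('pics/grip1.png',np.hstack([a,b]))
E
python3 plan.py 621 -208 82 3.0 1 2
```

```text
top0
plate (array([ 629.3, -112.3]), array([285.4, 108. ]), 86.61) 3116
red z pct [62. 91. 96.]
red top 73 (array([ 609.4, -204.5]), np.float64(173.11), array([11.9,  3.8])) (array([ 614.9, -206.7]), array([13.8, 48.9]), 79.81)
>60 188 (array([ 620.7, -206.2]), np.float64(170.44), array([18.4,  5.8]))
z44 93 (array([ 618.5, -171.6]), np.float64(-141.32), array([26.4, 18.2])) (array([ 629.6, -189.6]), array([72.9, 79.3]), 4.42) [[ 594. -222.   42.]
 [ 608. -161.   45.]
 [ 659. -153.   48.]]
z53 58 (array([ 604.2, -201.7]), np.float64(80.22), array([19.9,  8.2]))
plate colour hist [(10, 793), (14, 1373), (18, 513), (22, 356), (26, 132), (30, 27), (34, 11), (38, 10), (42, 30), (46, 63), (50, 45), (54, 11), (58, 9), (62, 28), (66, 8), (70, 5), (74, 3), (78, 7), (82, 7), (86, 9), (90, 40), (94, 70)]
scene0
plate (array([ 624.7, -112.1]), array([285.1, 110.4]), 86.03) 1987
red z pct [58. 78. 95.]
red top 38 (array([ 616.5, -203.3]), np.float64(-7.96), array([16.8,  2.4])) (array([ 622.7, -204.3]), array([11.5, 56.4]), 84.0)
>60 189 (array([ 622.8, -205.6]), np.float64(-10.67), array([18.6,  4.5]))
z44 54 (array([ 623. , -163.8]), np.float64(1.97), array([23.9, 13.6])) (array([ 621.2, -178.8]), array([53.4, 73.1]), 84.68) [[ 590. -199.   40.]
 [ 612. -160.   44.]
 [ 658. -153.   47.]]
z53 35 (array([ 608.9, -186. ]), np.float64(43.78), array([20. , 10.5]))
plate colour hist [(10, 511), (14, 770), (18, 424), (22, 257), (26, 132), (30, 29), (34, 18), (38, 15), (42, 32), (46, 22), (50, 22), (54, 9), (58, 6), (62, 13), (66, 19), (70, 17), (74, 13), (78, 16), (82, 16), (86, 13), (90, 31), (94, 37)]
[246 205]
need/row mm 2.7 deg 0.1
1.0 -0 3 0 -0.000 -0.001 0.001; 1.0 -0 3 1 -0.000 -0.001 0.001
```

View pics/grip1.png

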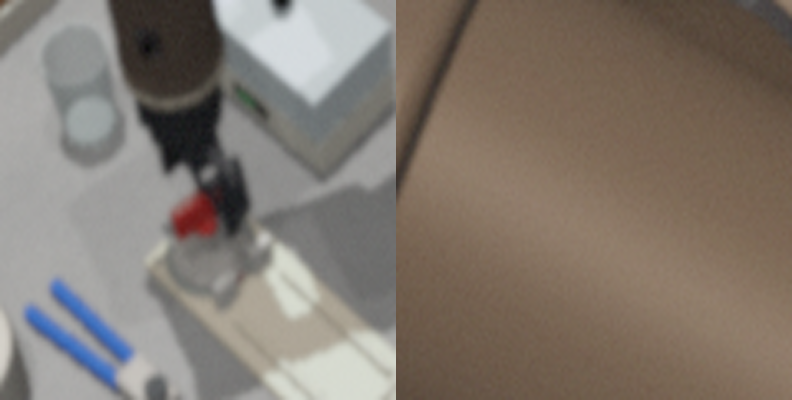

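The fingers straddle the red bar (scene crop, about (195,215)), and the arm hides the top view. Closing.

Emit:
{"name": "drive_tool", "arguments": {"increments": "-1 0 3 0 0 0 0;-1 0 3 0 0 0 0;-1 0 0 0 0 0 0;-1 0 0 0 0 0 0;-1 0 0 0 0 0 0;-1 0 0 0 0 0 0;-1 0 0 0 0 0 0", "newtons": 30}}

```text
time: 3.95
position: [622.2, -207.2, 84.9]
orientation: [-3.14, 0.002, 3.003]
force: [-0.1, -0.9, 0.3]
opening: 13.6
```

```bash
python3 -c "
from rig import robot
s=robot.read_state();print(s['position'],s['orientation'],s['force'],s['moment'],s['opening'],s['joint_pos'])"
```

```text
[ 622.16020916 -207.223952     84.94503384] [-3.14019359e+00  1.83618759e-03  3.00295473e+00] [-0.0743059  -0.9212204   0.30355924] [ 0.10204725 -0.02958065 -0.02163463] 13.645042330156716 [-3.67231916e-01  6.78632486e-01  1.71255131e+00 -1.39121260e-03
  7.48303879e-01 -1.79837049e+00]
```

Emit:
{"name": "drive_tool", "arguments": {"increments": "-1 0 0 0 0 0 -0.03;-1 0 0 0 0 0 -0.03;-1 0 0 0 0 0 -0.03"}}

```text
time: 4.32
position: [622.2, -207.4, 85.0]
orientation: [-3.14, 0.002, 3.099]
force: [-0.3, -0.5, 0.9]
opening: 13.4
```

```bash
cat > st.py <<'E'
from rig import robot
s=robot.read_state()
for k in('time','position','orientation','force','moment','opening','joint_pos'):print(k,s[k].round(3) if hasattr(s[k],'round') else s[k])
E
python3 st.py
```

```text
time 4.325
position [ 622.15  -207.356   84.952]
orientation [-3.140e+00  2.000e-03  3.099e+00]
force [-0.262 -0.487  0.87 ]
moment [-0.017 -0.078 -0.232]
opening 13.403075929590395
joint_pos [-3.670e-01  6.790e-01  1.713e+00 -1.000e-03  7.480e-01 -1.894e+00]
```

Emit:
{"name": "drive_tool", "arguments": {"increments": "-1 0 0 0 0 0 -0.02;-1 0 0 0 0 0 -0.02;-1 0 0 0 0 0 -0.02"}}

```text
time: 4.7
position: [622.1, -207.3, 85.0]
orientation: [-3.141, 0.002, -3.122]
force: [-0.6, -0.4, 1.3]
opening: 13.8
```

```bash
python3 st.py
```

```text
time 4.7
position [ 622.139 -207.346   85.039]
orientation [-3.141e+00  2.000e-03 -3.122e+00]
force [-0.623 -0.425  1.348]
moment [ 1.000e-03  2.400e-02 -1.829e+00]
opening 13.764330925242026
joint_pos [-0.368  0.678  1.713 -0.     0.748 -1.958]
```

The moment about z jumped to −1.8 N m, so the cam is at its open end stop. I'll back off the twist, release and lift.

Emit:
{"name": "drive_tool", "arguments": {"increments": "-1 0 0 0 0 0 0.02;-1 0 0 0 0 0 0;1 0 0 0 0 0 0;1 0 0 0 0 0 0;1 0 0 0 0 0 0;1 0 0 -30 0 0 0;1 0 0 -40 0 0 0;1 0 0 -20 0 0 0"}}

```text
time: 5.7
position: [620.7, -206.7, 175.2]
orientation: [-3.141, -0.003, -3.14]
force: [-0.1, -0.4, -0.5]
opening: 85.2
```

```bash
python3 st.py; python3 plan.py 453 404 170 3.05 1 12
```

```text
time 5.7
position [ 620.704 -206.676  175.175]
orientation [-3.141e+00 -3.000e-03 -3.140e+00]
force [-0.131 -0.434 -0.523]
moment [-0.026 -0.086 -0.016]
opening 85.23476051972466
joint_pos [-0.367  0.567  1.657 -0.002  0.92  -1.938]
need/row mm 52.8 deg 0.4
1.0 14 51 0 -0.000 -0.000 0.008; 1.0 14 51 0 -0.000 -0.000 0.008; 1.0 15 51 0 -0.000 -0.000 0.008; 1.0 15 51 0 -0.000 -0.000 0.008; 1.0 15 50 0 -0.000 -0.000 0.008; 1.0 16 50 0 -0.000 -0.000 0.008; 1.0 16 50 0 -0.000 -0.000 0.008; 1.0 17 50 0 -0.000 -0.000 0.008; 1.0 17 50 0 -0.000 -0.000 0.008; 1.0 17 50 0 -0.000 -0.000 0.008; 1.0 18 50 0 -0.000 -0.000 0.008; 1.0 18 50 0 -0.000 -0.000 0.008
```

Emit:
{"name": "drive_tool", "arguments": {"increments": "1 14 51 0 0 0 0.008;1 14 51 0 0 0 0.008;1 15 51 0 0 0 0.008;1 15 51 0 0 0 0.008;1 15 50 0 0 0 0.008;1 16 50 0 0 0 0.008;1 16 50 0 0 0 0.008;1 17 50 0 0 0 0.008"}}

```text
time: 6.7
position: [509.6, 208.6, 177.5]
orientation: [-3.139, 0.006, 3.073]
force: [0.5, -0.0, -0.4]
opening: 85.1
```

Emit:
{"name": "drive_tool", "arguments": {"increments": "1 17 50 0 0 0 0.008;1 14 40 0 0 0 0.008;1 8 20 0 0 0 0.008;1 0 0 0 0 0 0"}}

```text
time: 7.2
position: [476.1, 328.5, 177.4]
orientation: [-3.14, 0.008, 3.055]
force: [-0.1, 1.0, 0.7]
opening: 85.3
```

```bash
sed -i 's/^for n in/if __name__=="__main__":\n  for n in/' m2.py; python3 - <<'E'
s=open('m2.py').read().split('if __name__')[0]
open('m2.py','w').write(s)
E
python3 - <<'E'
from m2 import *
d=img('scene');racks(d)
d2=img('top');racks(d2)
E
python3 plan.py 453 404 110 3.05 1 2; python3 st.py|head -3
```

```text
[360. 251.] 885 zmed 45.9 rect [505.6 178.9] [ 52.9 165.2] 84.5
[534. 269.] 2313 zmed 48.6 rect [220.9 619.7] [161.3 101.6] 11.5
[395. 270.] 872 zmed 46.2 rect [495.9 299.5] [165.1  48.6] 6.2
[433. 279.] 947 zmed 44.7 rect [455.  404.6] [ 51.4 165.9] 84.5
[254. 197.] 1097 zmed 45.3 rect [507.9 177.3] [ 48.6 162.1] 85.0
[211. 198.] 1012 zmed 45.2 rect [497. 296.] [161.9  48. ] 6.4
need/row mm 52.5 deg 0.2
1.0 15 37 34 -0.001 0.004 0.002; 1.0 15 37 34 -0.001 0.004 0.002
time 7.3
position [476.59  326.914 177.393]
orientation [-3.14   0.007  3.053]
```

Emit:
{"name": "drive_tool", "arguments": {"increments": "1 14 35 20 0 0.003 0;1 10 30 20 0 0.003 0;1 2 8 20 0 0 0;1 0 0 0 0 0 0"}}

```text
time: 7.8
position: [459.8, 398.9, 115.9]
orientation: [-3.139, 0.002, 3.049]
force: [0.1, 0.1, 0.3]
opening: 85.3
```

```bash
python3 plan.py 453.3 404 39 3.05 1 4; python3 st.py|head -3
```

```text
need/row mm 19.3 deg 0.0
1.0 2 1 19 -0.001 0.001 -0.000; 1.0 2 1 19 -0.001 0.001 -0.000; 1.0 2 1 19 -0.001 0.001 -0.000; 1.0 2 1 19 -0.001 0.001 -0.000
time 7.8
position [459.771 398.937 115.87 ]
orientation [-3.139e+00  2.000e-03  3.049e+00]
```

Emit:
{"name": "drive_tool", "arguments": {"increments": "1 3 2 15 0 0.001 0;1 2 2 25 0 0 0;1 1 1 22 0 0 0;1 0 0 12 0 0 0;1 0 0 4 0 0 0;1 0 0 0 0 0 0"}}

```text
time: 8.55
position: [456.6, 400.7, 36.4]
orientation: [-3.141, 0.003, 3.045]
force: [-0.3, 0.7, -0.3]
opening: 85.4
```

Emit:
{"name": "drive_tool", "arguments": {"increments": "-1 0 0 0 0 0 0;-1 0 0 0 0 0 0;-1 0 0 0 0 0 0;-1 0 0 0 0 0 0;-1 0 0 0 0 0 0", "newtons": 60}}

```text
time: 9.18
position: [457.5, 401.4, 38.3]
orientation: [3.14, 0.005, 3.045]
force: [-0.1, -0.1, -2.4]
opening: 49.0
```

```bash
python3 st.py
```

```text
time 9.175
position [457.537 401.432  38.337]
orientation [3.14  0.005 3.045]
force [-0.122 -0.087 -2.449]
moment [-0.013 -0.033  0.017]
opening 49.0022986094673
joint_pos [ 0.672  0.699  1.848 -0.005  0.591 -0.798]
```

Emit:
{"name": "drive_tool", "arguments": {"increments": "-1 0 0 -20 0 0 0;-1 0 0 -40 0 0 0;-1 0 0 -40 0 0 0;-1 0 0 -15 0 0 0;-1 0 0 0 0 0 0"}}

```text
time: 9.8
position: [456.6, 401.2, 159.9]
orientation: [3.14, 0.005, 3.045]
force: [-0.4, -0.5, -3.7]
opening: 49.3
```

```bash
python3 plan.py 629.8 -71 150 1.512 -1 14; python3 st.py; python3 - <<'E'
from m2 import *
racks(img('scene','lift.png'),z=160)
E
```

```text
need/row mm 35.9 deg 6.3
-1.0 -16 -32 1 0.000 0.000 0.110; -1.0 -19 -30 1 0.000 0.000 0.110; -1.0 -22 -28 1 0.000 0.000 0.110; -1.0 -25 -26 1 0.000 0.000 0.110; -1.0 -28 -23 1 0.000 0.000 0.110; -1.0 -30 -20 1 0.000 0.000 0.110; -1.0 -32 -16 1 0.000 0.000 0.110; -1.0 -34 -13 1 0.000 0.000 0.110; -1.0 -35 -9 1 0.000 0.000 0.110; -1.0 -36 -5 1 0.000 0.000 0.110; -1.0 -36 -1 1 0.000 0.000 0.110; -1.0 -36 3 1 0.000 0.000 0.110; -1.0 -35 7 1 0.000 0.000 0.110; -1.0 -34 11 1 0.000 0.000 0.110
time 9.8
position [456.634 401.189 159.878]
orientation [3.14  0.005 3.045]
force [-0.385 -0.456 -3.686]
moment [-0.017  0.031  0.008]
opening 49.28744002380226
joint_pos [ 0.673  0.525  1.787 -0.004  0.825 -0.799]
[432. 265.] 693 zmed 165.8 rect [482.2 398.2] [ 51.9 105.2] 85.7
```

Emit:
{"name": "drive_tool", "arguments": {"increments": "-1 -16 -32 1 0 0 0.11;-1 -19 -30 1 0 0 0.11;-1 -22 -28 1 0 0 0.11;-1 -25 -26 1 0 0 0.11;-1 -28 -23 1 0 0 0.11;-1 -30 -20 1 0 0 0.11;-1 -32 -16 1 0 0 0.11;-1 -34 -13 1 0 0 0.11"}}

```text
time: 10.85
position: [547.7, 121.6, 139.0]
orientation: [-3.129, -0.001, 2.141]
force: [0.7, -0.2, -2.6]
opening: 49.1
```

```bash
python3 plan.py 629.8 -71 125 1.512 -1 6; python3 st.py
```

```text
need/row mm 35.0 deg 6.0
-1.0 -34 -6 2 -0.002 0.000 0.105; -1.0 -35 -2 2 -0.002 0.000 0.105; -1.0 -35 1 2 -0.002 0.000 0.105; -1.0 -35 5 2 -0.002 0.000 0.105; -1.0 -34 9 2 -0.002 0.000 0.105; -1.0 -33 12 2 -0.002 0.000 0.105
time 10.85
position [547.701 121.587 139.044]
orientation [-3.129e+00 -1.000e-03  2.141e+00]
force [ 0.73  -0.24  -2.587]
moment [ 0.016 -0.057  0.027]
opening 49.071196917859
joint_pos [ 0.167  0.506  1.897 -0.006  0.75  -0.4  ]
```

Emit:
{"name": "drive_tool", "arguments": {"increments": "-1 -34 -6 0 -0.002 0 0.105;-1 -35 -2 -2 -0.002 0 0.105;-1 -35 1 -2 -0.002 0 0.105;-1 -35 5 0 -0.002 0 0.105;-1 -34 9 0 0 0 0.105;-1 -20 8 0 0 0 0.08;-1 0 0 0 0 0 0"}}

```text
time: 11.72
position: [619.4, -68.8, 130.5]
orientation: [-3.121, 0.004, 1.512]
force: [0.5, 0.3, -4.0]
opening: 49.1
```

```bash
python3 plan.py 629.8 -71 110 1.512 -1 3; python3 st.py
```

```text
need/row mm 7.7 deg 0.4
-1.0 -1 4 7 -0.007 0.001 -0.000; -1.0 -1 4 7 -0.007 0.001 -0.000; -1.0 -1 4 7 -0.007 0.001 -0.000
time 11.725
position [619.427 -68.804 130.467]
orientation [-3.121  0.004  1.512]
force [ 0.489  0.261 -3.986]
moment [-0.023 -0.007 -0.025]
opening 49.12199188332385
joint_pos [-0.156  0.592  1.749 -0.008  0.822 -0.092]
```

Emit:
{"name": "drive_tool", "arguments": {"increments": "-1 -1 4 8 -0.007 0.001 0;-1 -1 4 12 -0.007 0.001 0;-1 0 3 10 -0.004 0.001 0;-1 0 0 0 0 0 0"}}

```text
time: 12.22
position: [628.2, -69.4, 95.4]
orientation: [-3.135, -0.0, 1.516]
force: [0.0, 0.2, -2.3]
opening: 48.9
```

```bash
python3 st.py; python3 - <<'E'
from m2 import *
d=img('scene','hover.png')
s=robot.read_state();zt=s['position'][2]-38+45
racks(d,z=zt);print(zt)
p=proj(d,[[628,-110,60]])[0].astype(int);print(p)
b=cv2.resize(d['pixels'][p[1]-55:p[1]+65,p[0]-70:p[0]+80],None,fx=5,fy=5,interpolation=cv2.INTER_CUBIC)
cv2.imwrite('pics/hoverc.png',b)
E
```

```text
time 12.225
position [628.24  -69.383  95.37 ]
orientation [-3.135 -0.     1.516]
force [ 0.01   0.173 -2.31 ]
moment [ 0.027  0.044 -0.022]
opening 48.88102229985596
joint_pos [-0.158  0.642  1.759 -0.     0.747 -0.103]
[283. 232.] 579 zmed 103.1 rect [628.3 -37. ] [105.2  52.3] 86.8
102.84048708809578
[264 224]
```

View pics/hoverc.png

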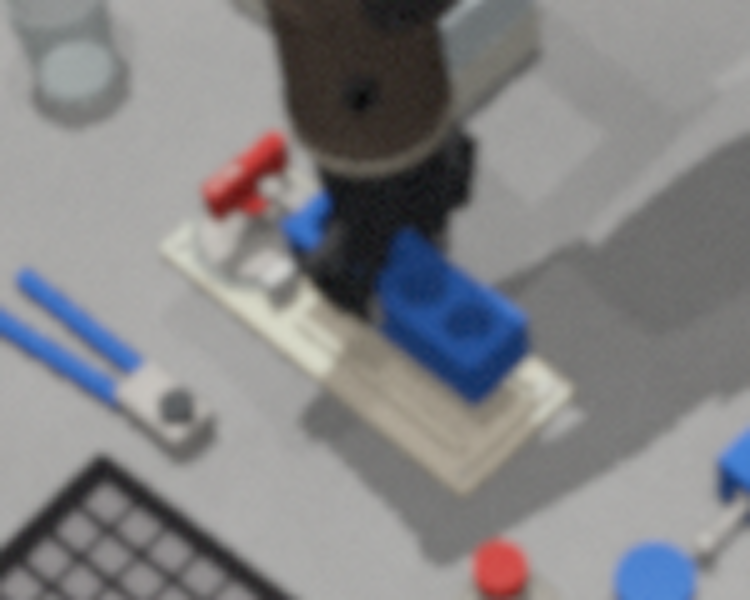

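Emit:
{"name": "drive_tool", "arguments": {"increments": "-1 -2 2 5 -0.004 0 0.003;-1 0 0 12 0 0 0;-1 0 0 5 0 0 0;-1 0 0 0 0 0 0"}}

```text
time: 12.78
position: [631.4, -70.8, 73.4]
orientation: [3.141, -0.001, 1.513]
force: [-0.9, 2.8, 3.8]
opening: 49.3
```

```bash
python3 st.py;python3 plan.py 630 -71.2 65 1.511 -1 1
```

```text
time 12.775
position [631.424 -70.828  73.427]
orientation [ 3.141e+00 -1.000e-03  1.513e+00]
force [-0.942  2.823  3.833]
moment [-0.3    0.13  -0.105]
opening 49.31466047200336
joint_pos [-1.600e-01  6.740e-01  1.767e+00  1.000e-03  7.000e-01 -1.030e-01]
need/row mm 8.6 deg 0.1
-1.0 -0 -1 8 0.001 -0.001 0.002
```

Emit:
{"name": "drive_tool", "arguments": {"increments": "-1 0 0 -6 0 0 0;-1 0 0 -6 0 0 0;-1 0 0 0 0 0 0"}}

```text
time: 13.15
position: [631.2, -71.1, 85.9]
orientation: [3.141, -0.001, 1.513]
force: [-0.7, 0.3, -3.9]
opening: 49.1
```

```bash
python3 st.py; python3 - <<'E'
from m2 import *
d=img('scene','hover2.png')
s=robot.read_state();zt=s['position'][2]+7
racks(d,z=zt)
p=proj(d,[[628,-170,60]])[0].astype(int);print(p)
b=cv2.resize(d['pixels'][p[1]-35:p[1]+40,p[0]-40:p[0]+60],None,fx=8,fy=8,interpolation=cv2.INTER_CUBIC)
cv2.imwrite('pics/hover2c.png',b)
h=cv2.cvtColor(d['pixels'],cv2.COLOR_BGR2HSV);P=cloud(d)
m=((h[...,0]<8)|(h[...,0]>172))&(h[...,1]>140)&(P[...,1]<-150)&(P[...,1]>-260)&(P[...,2]>50)
print(pca(P[m&(P[...,2]>84)]),pca(P[m]))
E
```

```text
time 13.15
position [631.198 -71.076  85.947]
orientation [ 3.141e+00 -1.000e-03  1.513e+00]
force [-0.657  0.303 -3.851]
moment [-0.006 -0.03  -0.009]
opening 49.07322979573188
joint_pos [-1.600e-01  6.560e-01  1.762e+00  1.000e-03  7.230e-01 -1.030e-01]
[282. 234.] 566 zmed 90.9 rect [631.1 -38.2] [104.5  52. ] 85.6
[250 214]
(array([ 618.2, -203.7]), np.float64(-0.1), array([17.5,  2.5])) (array([ 621.4, -203.3]), np.float64(-1.0), array([17.6,  2.4]))
```

View pics/hover2c.png

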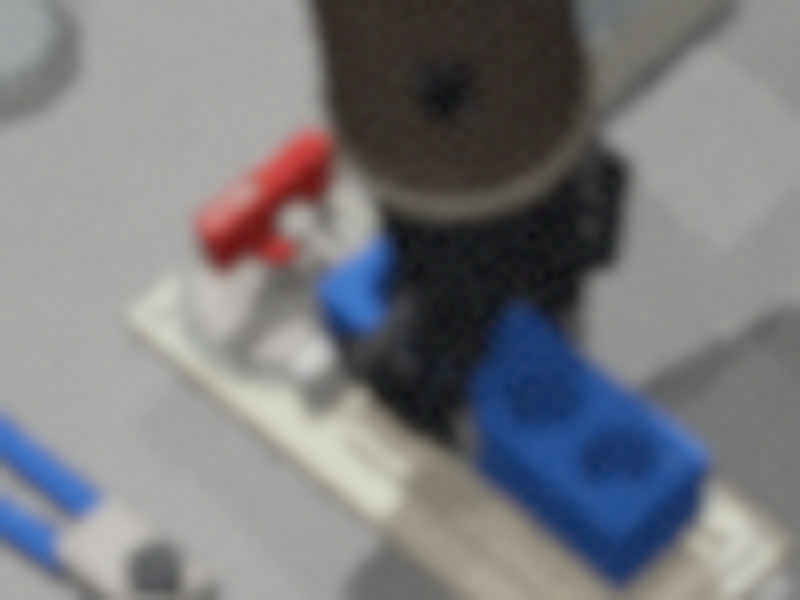

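The bar now lies square to the dock to within about 3°. The rack met something at about TCP z 73, which fits its ball landing on the edge of the cam. I'll refine the dock's yaw and lateral position from the guides.

```bash
python3 - <<'E'
from m2 import *
T=load('top0')
def line(d,a,b,z):
    q=onz(d,[a,b],z)[:,:2]; v=q[1]-q[0]; return q.round(1).tolist(),np.degrees(np.arctan2(v[1],v[0])).round(2)
print(line(T,(322,148.75),(373.75,155),22),line(T,(320,170.5),(371.25,177),22),line(T,(311.25,176.25),(411.25,188.75),12))
# robust edge fits on plate: for each view, subpixel threshold crossings of L along lines perpendicular to the axis
psi=np.radians(-93.4);ex=np.array([np.cos(psi),np.sin(psi)]);ey=np.array([-ex[1],ex[0]])
O=np.array([629.8,-72.])
for n in('top0','scene0'):
    d=load(n);L=cv2.cvtColor(d['pixels'],cv2.COLOR_BGR2LAB)[...,0].astype(np.float32)
    def prof(pts,z):
        uv=proj(d,np.c_[pts,np.full(len(pts),z)]).astype(np.float32)
        return cv2.remap(L,uv[:,:1],uv[:,1:],cv2.INTER_LINEAR)[:,0]
    for side in(1,-1):
        xs=np.arange(-85,60,6);off=np.arange(36,70,.5);res=[]
        for x in xs:
            p=prof(O+x*ex+side*off[:,None]*ey,12);g=np.gradient(cv2.GaussianBlur(p[:,None],(1,5),1.5)[:,0]);
            i=np.argmin(g);res.append(off[i]*side)
        k,c=np.polyfit(xs,res,1);r=np.array(res);ok=abs(r-np.median(r))<4;k,c=np.polyfit(xs[ok],r[ok],1)
        print(n,'y edge',side,'at x=0:',round(c,2),'slope deg',round(np.degrees(k),2),ok.sum())
    for side in(1,-1):
        ys=np.arange(-40,45,5);off=np.arange(165,200,.5) if side>0 else np.arange(86,118,.5);res=[]
        for y in ys:
            p=prof(O+side*off[:,None]*ex+y*ey,12);g=np.gradient(cv2.GaussianBlur(p[:,None],(1,5),1.5)[:,0]);res.append(side*off[np.argmin(g)])
        r=np.array(res);print(n,'x edge',side,np.median(r))
    # guide dark lines
    for side in(1,-1):
        xs=np.arange(-75,60,5);off=np.arange(20,40,.5);res=[]
        for x in xs:
            p=prof(O+x*ex+side*off[:,None]*ey,17);res.append(side*off[np.argmin(p)])
        r=np.array(res);ok=abs(r-np.median(r))<4;k,c=np.polyfit(xs[ok],r[ok],1);print(n,'guide dark',side,round(c,2),round(np.degrees(k),2),ok.sum())
E
```

```text
([[662.0, 4.9], [654.6, -141.2]], np.float64(-92.87)) ([[598.1, 5.8], [590.1, -137.3]], np.float64(-93.19)) ([[582.5, 29.1], [567.6, -251.4]], np.float64(-93.05))
top0 y edge 1 at x=0: 53.05 slope deg -0.06 25
top0 y edge -1 at x=0: -49.75 slope deg 0.13 25
top0 x edge 1 180.0
top0 x edge -1 -101.5
top0 guide dark 1 30.03 -0.13 27
top0 guide dark -1 -33.66 0.01 27
scene0 y edge 1 at x=0: 50.06 slope deg -0.01 25
scene0 y edge -1 at x=0: -53.44 slope deg 0.36 25
scene0 x edge 1 169.0
scene0 x edge -1 -103.0
scene0 guide dark 1 33.65 -0.01 27
scene0 guide dark -1 -30.26 0.1 27
```

Emit:
{"name": "drive_tool", "arguments": {"increments": "-1 0 -2 4 0 0 0.002;-1 0 0 4 0 0 0;-1 0 0 2 0 0 0;-1 0 0 0 0 0 0"}}

```text
time: 13.7
position: [628.7, -71.1, 74.6]
orientation: [-3.141, -0.0, 1.511]
force: [-0.2, -0.4, 0.2]
opening: 49.0
```

```bash
python3 st.py;python3 plan.py 629.3 -71 65 1.512 -1 1
```

```text
time 13.7
position [628.668 -71.056  74.627]
orientation [-3.141 -0.     1.511]
force [-0.192 -0.373  0.215]
moment [-0.32   0.053 -0.036]
opening 48.967122523909865
joint_pos [-1.610e-01  6.700e-01  1.772e+00  1.000e-03  7.000e-01 -1.010e-01]
need/row mm 9.6 deg 0.1
-1.0 0 1 10 -0.000 -0.000 -0.001
```

Contact again at the same height with a moment about x, so the ball seems to be on top of the cam. I'll back the arm off and look at the cam mouth from above.

Emit:
{"name": "drive_tool", "arguments": {"increments": "-1 0 0 -30 0 0 0;-1 0 0 -30 0 0 0;-1 30 0 0 0 0 0;-1 55 0 0 0 0 0;-1 60 0 0 0 0 0;-1 55 0 0 0 0 0;-1 20 0 0 0 0 0;-1 0 0 0 0 0 0"}}

```text
time: 14.7
position: [642.7, 154.2, 136.5]
orientation: [-3.142, -0.001, 1.508]
force: [-0.0, -1.3, -2.9]
opening: 49.3
```

```bash
python3 st.py|head -3; python3 - <<'E'
from m2 import *
ims=[]
for n in('top','scene'):
    fr=[img(n) for _ in range(6)]
    d=fr[0]; d['pixels']=np.mean([f['pixels'] for f in fr],0).astype(np.uint8)
    np.savez(n+'1.npz',**d)
    p=proj(d,[[622,-190,50]])[0].astype(int);print(n,p)
    ims.append(cv2.resize(d['pixels'][p[1]-30:p[1]+30,p[0]-20-10*(n=='top'):p[0]+20+ (10 if n=='scene' else 0)+0],None,fx=8,fy=8,interpolation=cv2.INTER_LANCZOS4))
w=min(i.shape[1] for i in ims)
cv2.imwrite('pics/cam2.png',np.hstack([i[:,:400] for i in ims])[:, :800])
E
```

```text
time 14.7
position [642.717 154.173 136.493]
orientation [-3.142e+00 -1.000e-03  1.508e+00]
top [392 164]
scene [247 212]
```

View pics/cam2.png

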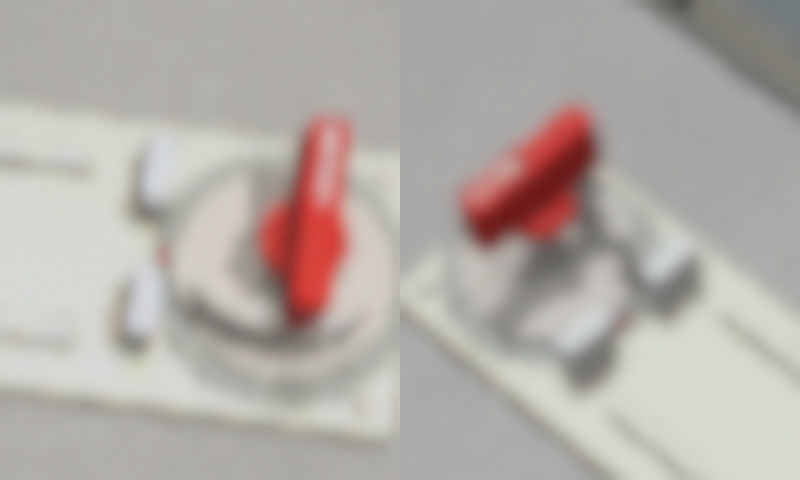

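```bash
python3 - <<'E'
from m2 import *
psi=np.radians(-93.35);ex=np.array([np.cos(psi),np.sin(psi)]);ey=np.array([-ex[1],ex[0]]);O=np.array([629.8,-71.2])
outs=[]
for n,b in(('top1',1.65),('scene1',-1.7)):
    d=load(n);P=cloud(d)
    q=P[...,:2]-O;X=q@ex;Y=q@ey-b;Z=P[...,2]
    m=(X>76)&(X<180)&(abs(Y)<44)
    g={}
    for x,y,z in zip(X[m],Y[m],Z[m]): g.setdefault((int(np.floor((y+44)/6)),int((x-76)//6)),[]).append(z)
    print(n,'rows y from +42 down, cols x from 76 step 6')
    for r in range(14,-1,-1): print('%4d'%(r*6-41),' '.join('%3.0f'%np.median(g[(r,c)]) if (r,c) in g else ' . ' for c in range(17)))
    s=4;xs=np.arange(70,170,1/s);ys=np.arange(45,-45,-1/s)
    xx,yy=np.meshgrid(xs,ys);W=O+xx[...,None]*ex+(yy+b)[...,None]*ey
    uv=proj(d,np.c_[W.reshape(-1,2),np.full(xx.size,50)]).reshape(xx.shape+(2,)).astype(np.float32)
    r=cv2.remap(d['pixels'],uv,None,cv2.INTER_CUBIC)
    r=cv2.convertScaleAbs(r,alpha=1.6,beta=-120)
    cv2.line(r,(0,45*s),(399,45*s),(0,255,0),1);cv2.circle(r,(67*s,45*s),39*s,(0,255,0),1);cv2.circle(r,(46*s,45*s),8*s,(255,0,255),1)
    outs.append(r)
cv2.imwrite('pics/ortho.png',np.hstack(outs))
E
```

```text
top1 rows y from +42 down, cols x from 76 step 6
  43  15  14  .   14  13  12  11  16  16  14  12  .   .   16  14  14  14
  37  15  41  44  12  13  14  16  18  20  20  22  .   .   18  14  15  14
  31  13  44  45  13  13  12  18  20  21  81  92  92  .   21  16  15  14
  25  14  44  44  13  16  21  20  23  20  88  94  88  .   23  20  20  17
  19  11  44  44  14  16  20  18  20  19  90  91  94  .   .   21  17  15
  13  14  31  32  13  19  19  19  20  60  90  95  95  .   .   20  21  22
   7  14  12  15  19  20  19  22  21  41  92  94  92  61  20  21  23  19
   1  13  14  16  16  20  22  20  24  60  87  92  92  61  .   23  19  20
  -5  13  12  .   15  22  20  19  21  23  76  92  94  60  .   .   20  19
 -11  12  43  45  16  21  51  .   .   59  83  93  93  50  50  50  20  18
 -17  16  44  46  16  20  48  49  .   .   86  93  89  49  51  33  22  15
 -23  15  45  46  17  13  33  47  50  49  88  94  72  49  30  22  16  14
 -29  13  46  44  10  14  15  18  30  32  60  59  29  28  18  18  15  13
 -35  14  30  14  13  14  17  17  16  21  19  21  24  20  14  16  15  12
 -41  15  14  11  14  14  13 
[... 488 characters left out ...]
  18  16  27  74  91  24  20  20  .   18  . 
   7  14  13  .   27  .   24  20  22  71  66  35  22  .   22  14  .   . 
   1  11  15  17  17  23  21  21  59  61  65  92  92  20  16  16  .   . 
  -5  16  12  12  16  18  20  18  23  63  74  93  91  .   .   .   .   . 
 -11  12  33  30  16  19  27  22  22  58  76  25  56  .   .   .   .   . 
 -17  14  30  44  42  37  49  23  21  21  78  87  24  .   .   .   .   . 
 -23  .   30  45  .   .   22  51  46  28  68  47  27  21  .   .   .   . 
 -29  16  25  45  .   .   19  22  45  53  77  94  47  .   .   .   .   . 
 -35  15  22  46  .   .   .   17  16  17  .   .   .   .   .   .   .   . 
 -41  16  16  14  .   .   .   13  17  16  18  17  .   .   .   .   .   .
```

View pics/ortho.png

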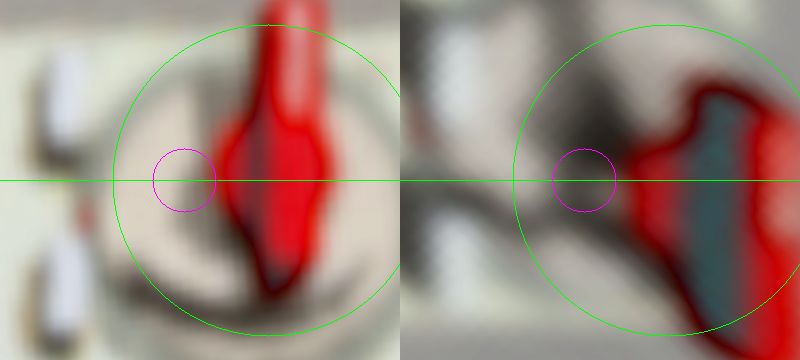

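The depth grid explains the contact. The cam has a hook wall with its top at z≈50 and y<−8, and a hub collar about 60 high reaching to x≈125. My ball at x≈115.5 was grazing that collar, so I'll lower the rack about 2 mm further back from the stop.

```bash
python3 plan.py 630.3 -69 125 1.512 -1 5
```

```text
need/row mm 44.4 deg 0.1
-1.0 -44 0 2 0.000 -0.000 -0.001; -1.0 -44 0 2 0.000 -0.000 -0.001; -1.0 -44 0 2 0.000 -0.000 -0.001; -1.0 -44 0 2 0.000 -0.000 -0.001; -1.0 -44 0 2 0.000 -0.000 -0.001
```

Emit:
{"name": "drive_tool", "arguments": {"increments": "-1 -40 0 0 0 0 0;-1 -50 0 0 0 0 -0.001;-1 -55 0 0 0 0 -0.001;-1 -45 0 0 0 0 -0.001;-1 -18 0 0 0 0 0;-1 -5 0 0 0 0 0;-1 0 0 0 0 0 0"}}

```text
time: 16.18
position: [629.9, -64.4, 136.7]
orientation: [3.14, -0.002, 1.511]
force: [0.1, -0.1, -2.4]
opening: 49.1
```

```bash
python3 st.py; python3 plan.py 630.3 -69 82 1.512 -1 3
```

```text
time 16.175
position [629.938 -64.419 136.687]
orientation [ 3.140e+00 -2.000e-03  1.511e+00]
force [ 0.107 -0.072 -2.447]
moment [0.042 0.026 0.059]
opening 49.13374017561594
joint_pos [-0.151  0.586  1.74   0.003  0.814 -0.093]
need/row mm 18.3 deg 0.1
-1.0 -2 0 18 0.001 -0.001 -0.000; -1.0 -2 0 18 0.001 -0.001 -0.000; -1.0 -2 0 18 0.001 -0.001 -0.000
```

Emit:
{"name": "drive_tool", "arguments": {"increments": "-1 -2 0 18 0 0 0;-1 -2 0 20 0 0 0;-1 -1 0 14 0 0 0;-1 0 0 0 0 0 0;-1 0 0 4 0 0 0;-1 0 0 4 0 0 0;-1 0 0 0 0 0 0"}}

```text
time: 17.05
position: [630.1, -64.9, 72.4]
orientation: [3.14, -0.002, 1.516]
force: [0.4, 0.9, -2.3]
opening: 49.4
```

```bash
python3 st.py; python3 plan.py 630.3 -69 65 1.512 -1 3
```

```text
time 17.05
position [630.055 -64.933  72.449]
orientation [ 3.140e+00 -2.000e-03  1.516e+00]
force [ 0.435  0.871 -2.29 ]
moment [0.022 0.029 0.005]
opening 49.425148681745085
joint_pos [-0.152  0.673  1.773  0.004  0.694 -0.1  ]
need/row mm 2.8 deg 0.1
-1.0 -1 0 2 0.001 -0.001 0.001; -1.0 -1 0 2 0.001 -0.001 0.001; -1.0 -1 0 2 0.001 -0.001 0.001
```

Emit:
{"name": "drive_tool", "arguments": {"increments": "-1 0 0 5 0 0 0.003;-1 0 0 3 0 0 0;-1 -4 0 0 0 0 0;-1 0 0 0 0 0 0"}}

```text
time: 17.55
position: [630.3, -67.3, 64.5]
orientation: [3.139, -0.004, 1.512]
force: [1.6, 6.7, -2.4]
opening: 48.9
```

```bash
python3 st.py; python3 plan.py 630.3 -68.5 55 1.512 -1 3
```

```text
time 17.55
position [630.319 -67.312  64.455]
orientation [ 3.139 -0.004  1.512]
force [ 1.649  6.711 -2.38 ]
moment [ 0.859 -0.194  0.088]
opening 48.91819597750913
joint_pos [-0.157  0.684  1.776  0.007  0.679 -0.104]
need/row mm 3.2 deg 0.1
-1.0 -0 0 3 0.001 -0.001 0.000; -1.0 -0 0 3 0.001 -0.001 0.000; -1.0 -0 0 3 0.001 -0.001 0.000
```

Emit:
{"name": "drive_tool", "arguments": {"increments": "-1 1 0 0 0 0 0;-1 1 0 3 0 0 0;-1 0 0 4 0 0 0;-1 0 0 0 0 0 0"}}

```text
time: 18.05
position: [630.4, -65.6, 56.9]
orientation: [3.139, -0.004, 1.512]
force: [0.3, -0.5, -2.9]
opening: 49.0
```

```bash
python3 st.py; 
```

```text
time 18.05
position [630.395 -65.644  56.902]
orientation [ 3.139 -0.004  1.512]
force [ 0.269 -0.492 -2.929]
moment [ 0.047 -0.047  0.048]
opening 48.98128980150377
joint_pos [-0.154  0.695  1.779  0.007  0.666 -0.101]
```

Emit:
{"name": "drive_tool", "arguments": {"increments": "-1 0 0 3 0 0 0;-1 0 0 3 0 0 0;-1 0 0 0 0 0 0"}}

```text
time: 18.42
position: [631.2, -66.6, 51.7]
orientation: [3.137, -0.004, 1.512]
force: [-1.9, 3.5, 2.5]
opening: 49.0
```

```bash
python3 st.py; 
```

```text
time 18.425
position [631.153 -66.608  51.699]
orientation [ 3.137 -0.004  1.512]
force [-1.93   3.494  2.466]
moment [0.987 0.344 0.082]
opening 49.01166973422317
joint_pos [-0.155  0.703  1.78   0.006  0.655 -0.101]
```

Emit:
{"name": "drive_tool", "arguments": {"increments": "-1 -1 -1 2 0 0 0;-1 0 0 0 0 0 0;0.3 0 0 0 0 0 0;0.3 0 0 0 0 0 0;0.3 0 0 0 0 0 0;0.3 0 0 0 0 0 0"}}

```text
time: 19.18
position: [630.7, -67.8, 49.7]
orientation: [3.136, -0.003, 1.512]
force: [0.9, 0.3, -0.1]
opening: 56.2
```

```bash
python3 st.py; 
```

```text
time 19.175
position [630.667 -67.793  49.698]
orientation [ 3.136e+00 -3.000e-03  1.512e+00]
force [ 0.921  0.326 -0.07 ]
moment [-0.021 -0.003  0.004]
opening 56.16698314458451
joint_pos [-0.157  0.705  1.783  0.007  0.649 -0.103]
```

Emit:
{"name": "drive_tool", "arguments": {"increments": "0.4 0 0 -25 0 0 0;0.4 0 0 -45 0 0 0;1 0 0 -40 0 0 0;1 0 0 -30 0 0 0;1 50 0 0 0 0 0;1 60 0 0 0 0 0;1 60 0 0 0 0 0;1 40 0 0 0 0 0"}}

```text
time: 20.18
position: [643.2, 143.9, 195.4]
orientation: [3.134, -0.004, 1.506]
force: [0.1, -0.8, 0.5]
opening: 85.8
```

```bash
cat > dk.py <<'E'
from m2 import *
psi=np.radians(-93.35);ex=np.array([np.cos(psi),np.sin(psi)]);ey=np.array([-ex[1],ex[0]]);O=np.array([629.8,-71.2])
def look():
    for n,b in(('top',np.array([1.65,-.75])),('scene',np.array([-1.7,0]))):
        d=img(n);P=cloud(d);h=cv2.cvtColor(d['pixels'],cv2.COLOR_BGR2HSV)
        q=P[...,:2]-O;X=q@ex-b[1];Y=q@ey-b[0];Z=P[...,2]
        m=(h[...,0]>100)&(h[...,0]<125)&(h[...,1]>130)&(abs(X)<110)&(abs(Y)<45)&(Z>49)&(Z<66)
        if m.sum()>30:
            Q=np.c_[X[m],Y[m],Z[m]];c,s,a=rect(Q)
            k=np.polyfit(Q[:,0],Q[:,2],1);print(n,'rack dock x,y',c,s,a,'z0,slopedeg',k[1].round(1),np.degrees(k[0]).round(2),'n',m.sum())
        r=((h[...,0]<8)|(h[...,0]>172))&(h[...,1]>140)&(X>95)&(X<185)&(abs(Y)<45)&(Z>84)
        if r.sum()>10: print(n,'bar',pca(np.c_[X[r],Y[r]]))
        np.savez(n+'_last.npz',**d)
if __name__=='__main__': look()
E
python3 st.py|head -3;python3 dk.py
```

```text
time 20.175
position [643.225 143.866 195.366]
orientation [ 3.134 -0.004  1.506]
top rack dock x,y [-5.5 -1.9] [ 48.6 159.2] 89.92 z0,slopedeg 57.3 0.05 n 682
top bar (array([136.2, -13.1]), np.float64(-84.63), array([12.6,  3.7]))
scene rack dock x,y [-6.9  2.6] [162.   49.6] 0.48 z0,slopedeg 57.3 -0.27 n 509
scene bar (array([132.6,  -0.2]), np.float64(92.84), array([17.4,  2.4]))
```

```bash
python3 plan.py 621.8 -207.5 170 3.1 1 10
```

```text
need/row mm 35.4 deg 9.1
1.0 -35 0 2 0.001 0.000 -0.159; 1.0 -35 -6 2 0.001 0.000 -0.159; 1.0 -34 -11 2 0.001 0.000 -0.159; 1.0 -31 -16 2 0.001 0.000 -0.159; 1.0 -28 -21 2 0.001 0.000 -0.159; 1.0 -25 -25 2 0.001 0.000 -0.159; 1.0 -20 -29 2 0.001 0.000 -0.159; 1.0 -16 -32 2 0.001 0.000 -0.159; 1.0 -10 -34 2 0.001 0.000 -0.159; 1.0 -5 -35 2 0.001 0.000 -0.159
```

Emit:
{"name": "drive_tool", "arguments": {"increments": "1 -35 0 2 0 0 -0.16;1 -35 -6 2 0 0 -0.16;1 -34 -11 2 0 0 -0.16;1 -31 -16 2 0 0 -0.16;1 -28 -21 2 0 0 -0.16;1 -25 -25 2 0 0 -0.16;1 -20 -29 2 0 0 -0.16;1 -16 -32 2 0 0 -0.16"}}

```text
time: 21.28
position: [629.6, -146.2, 177.3]
orientation: [3.137, 0.006, 2.833]
force: [-0.1, -0.6, 0.4]
opening: 84.9
```

```bash
python3 st.py|head -3; python3 plan.py 621.8 -207.5 130 3.1 1 3
```

```text
time 21.275
position [ 629.587 -146.213  177.346]
orientation [3.137 0.006 2.833]
need/row mm 25.9 deg 5.1
1.0 -4 -20 16 0.001 0.002 -0.089; 1.0 -2 -21 16 0.001 0.002 -0.089; 1.0 -0 -21 16 0.001 0.002 -0.089
```

Emit:
{"name": "drive_tool", "arguments": {"increments": "1 -4 -20 10 0 0.002 -0.09;1 -2 -21 10 0 0.002 -0.09;1 0 -16 10 0 0 -0.08;1 0 0 0 0 0 0;1 0 0 0 0 0 0"}}

```text
time: 21.9
position: [620.7, -210.5, 146.3]
orientation: [3.138, 0.003, 3.096]
force: [-0.3, -0.2, -0.2]
opening: 85.6
```

```bash
python3 st.py|head -3; python3 plan.py 621.8 -207.5 84 3.1 1 4
```

```text
time 21.9
position [ 620.704 -210.49   146.318]
orientation [3.138e+00 3.000e-03 3.096e+00]
need/row mm 15.6 deg 0.1
1.0 -0 1 16 0.001 0.001 -0.001; 1.0 -0 1 16 0.001 0.001 -0.001; 1.0 -0 1 16 0.001 0.001 -0.001; 1.0 -0 1 16 0.001 0.001 -0.001
```

Emit:
{"name": "drive_tool", "arguments": {"increments": "1 0 1 20 0 0 0;1 0 1 22 0 0 0;1 0 1 15 0 0 0;1 0 1 4 0 0 0;1 0 0 0 0 0 0;-1 0 0 0 0 0 0;-1 0 0 0 0 0 0;-1 0 0 0 0 0 0", "newtons": 70}}

```text
time: 22.9
position: [622.2, -204.1, 83.6]
orientation: [3.139, 0.005, 3.095]
force: [-0.6, 0.1, -0.4]
opening: 32.3
```

Emit:
{"name": "drive_tool", "arguments": {"increments": "-1 0 0 0 0 0 0;-1 0 0 0 0 0 0;-1 0 0 0 0 0 0.1;-1 0 0 0 0 0 0.1"}}

```text
time: 23.4
position: [622.2, -207.0, 84.2]
orientation: [3.14, 0.006, 2.89]
force: [0.7, 1.5, -1.5]
opening: 13.1
```

```bash
python3 st.py
```

```text
time 23.4
position [ 622.233 -207.024   84.24 ]
orientation [3.14  0.006 2.89 ]
force [ 0.697  1.516 -1.549]
moment [ 0.654 -0.295  0.145]
opening 13.057895781142363
joint_pos [-0.368  0.678  1.716  0.003  0.741 -1.689]
```

Emit:
{"name": "drive_tool", "arguments": {"increments": "-1 0 0 0 0 0 0.1;-1 0 0 0 0 0 0.1;-1 0 0 0 0 0 0.1;-1 0 0 0 0 0 0.1;-1 0 0 0 0 0 0.1"}}

```text
time: 24.02
position: [622.6, -206.5, 84.2]
orientation: [3.137, 0.005, 2.373]
force: [0.8, -0.1, -2.3]
opening: 13.0
```

```bash
python3 st.py
```

```text
time 24.025
position [ 622.619 -206.489   84.238]
orientation [3.137 0.005 2.373]
force [ 0.845 -0.075 -2.251]
moment [ 0.177 -0.28   0.216]
opening 13.047510080765333
joint_pos [-0.368  0.678  1.716  0.004  0.741 -1.173]
```

Emit:
{"name": "drive_tool", "arguments": {"increments": "-1 0 0 0 0 0 0.1;-1 0 0 0 0 0 0.1;-1 0 0 0 0 0 0.1;-1 0 0 0 0 0 0.1;-1 0 0 0 0 0 0.1"}}

```text
time: 24.65
position: [622.8, -206.0, 84.4]
orientation: [3.135, 0.003, 1.864]
force: [-0.8, 2.1, -0.6]
opening: 12.8
```

```bash
python3 st.py
```

```text
time 24.65
position [ 622.77  -205.989   84.402]
orientation [3.135e+00 3.000e-03 1.864e+00]
force [-0.837  2.056 -0.638]
moment [-0.063 -0.249  2.879]
opening 12.807897984746129
joint_pos [-0.366  0.678  1.717  0.002  0.74  -0.66 ]
```

Emit:
{"name": "drive_tool", "arguments": {"increments": "-1 0 0 0 0 0 0.06;-1 0 0 0 0 0 0.06", "newtons": 115}}

```text
time: 24.9
position: [622.8, -205.8, 84.4]
orientation: [3.136, 0.004, 1.746]
force: [-0.6, 0.5, -1.5]
opening: 12.5
```

```bash
python3 st.py; python3 dk.py
```

```text
time 24.9
position [ 622.843 -205.772   84.448]
orientation [3.136 0.004 1.746]
force [-0.588  0.524 -1.52 ]
moment [-0.216 -0.276  3.381]
opening 12.521050324928222
joint_pos [-3.650e-01  6.780e-01  1.717e+00 -1.000e-03  7.400e-01 -5.400e-01]
scene rack dock x,y [-5.4  3.6] [164.7  50.2] 2.81 z0,slopedeg 57.7 0.03 n 517
scene bar (array([119.4,  -3.7]), np.float64(179.44), array([8.7, 3.3]))
```

```bash
python3 - <<'E'
from m2 import *
d=load('scene_last')
p=proj(d,[[628,-130,60]])[0].astype(int)
b=cv2.resize(d['pixels'][p[1]-40:p[1]+60,p[0]-50:p[0]+80],None,fx=6,fy=6,interpolation=cv2.INTER_CUBIC)
cv2.imwrite('pics/turn.png',b)
E
```

```text
(no output)
```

View pics/turn.png

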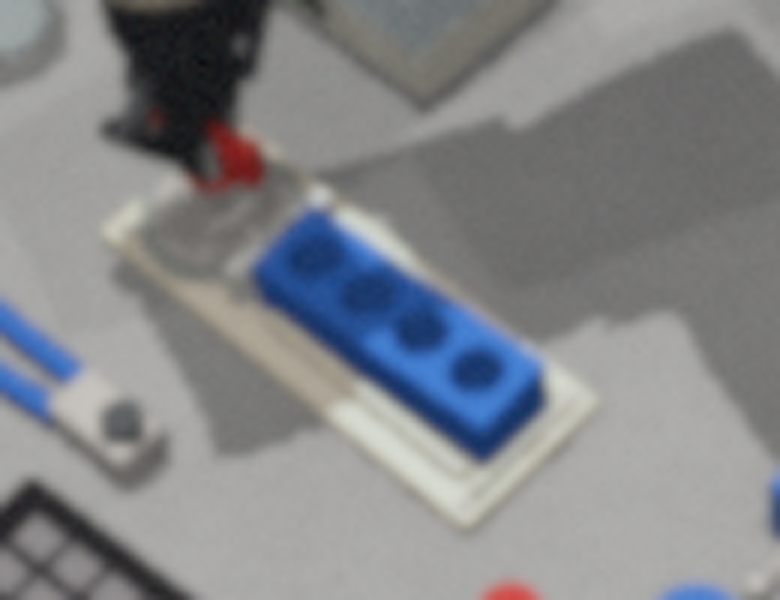

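Emit:
{"name": "drive_tool", "arguments": {"increments": "-1 0 0 0 0 0 0.06;-1 0 0 0 0 0 0.06"}}

```text
time: 25.25
position: [622.9, -205.7, 84.5]
orientation: [3.136, 0.005, 1.633]
force: [1.1, 0.9, -1.4]
opening: 13.0
```

```bash
python3 st.py
```

```text
time 25.25
position [ 622.866 -205.666   84.513]
orientation [3.136 0.005 1.633]
force [ 1.149  0.923 -1.426]
moment [-0.181 -0.248  4.073]
opening 12.957333088766228
joint_pos [-0.364  0.677  1.717 -0.003  0.74  -0.424]
```

Emit:
{"name": "drive_tool", "arguments": {"increments": "-1 0 0 0 0 0 0.05;-1 0 0 0 0 0 0.03"}}

```text
time: 25.5
position: [623.1, -205.7, 84.5]
orientation: [3.135, 0.006, 1.557]
force: [-0.1, -3.0, -3.9]
opening: 12.3
```

```bash
python3 st.py
```

```text
time 25.5
position [ 623.148 -205.746   84.466]
orientation [3.135 0.006 1.557]
force [-0.111 -3.024 -3.921]
moment [-0.71  -0.306  3.103]
opening 12.292519990626921
joint_pos [-0.363  0.678  1.717 -0.005  0.739 -0.347]
```

Emit:
{"name": "drive_tool", "arguments": {"increments": "1 0 0 0 0 0 0;1 0 0 0 0 0 0;1 0 0 -30 0 0 0;1 0 0 -50 0 0 0;1 0 0 -30 0 0 0;1 50 0 0 0 0 0;1 60 0 0 0 0 0;1 60 0 0 0 0 0"}}

```text
time: 26.5
position: [625.8, -35.9, 198.8]
orientation: [3.132, 0.003, 1.546]
force: [1.4, -0.2, -0.0]
opening: 85.3
```

Emit:
{"name": "drive_tool", "arguments": {"increments": "1 60 0 0 0 0 0;1 60 0 0 0 0 0;1 60 0 0 0 0 0;1 30 0 0 0 0 0"}}

```text
time: 27.0
position: [630.6, 182.4, 199.7]
orientation: [3.131, 0.0, 1.545]
force: [0.3, 0.1, 0.6]
opening: 85.6
```

```bash
python3 st.py|head -3;python3 dk.py; python3 - <<'E'
from m2 import *
ims=[]
for n in('top_last','scene_last'):
    d=load(n);p=proj(d,[[628,-130,60]])[0].astype(int)
    ims.append(cv2.resize(d['pixels'][p[1]-40:p[1]+50,p[0]-65:p[0]+55],None,fx=3.3,fy=5,interpolation=cv2.INTER_CUBIC))
cv2.imwrite('pics/turn2.png',np.hstack(ims))
E
```

```text
time 27.0
position [630.606 182.394 199.716]
orientation [3.131 0.    1.545]
top rack dock x,y [ 0.7 -1. ] [158.8  48. ] 1.86 z0,slopedeg 57.4 0.15 n 684
top bar (array([128.9,  -4.5]), np.float64(3.76), array([15.1,  3. ]))
scene rack dock x,y [-1.9  3.1] [161.7  50.1] 1.76 z0,slopedeg 57.3 -0.07 n 506
scene bar (array([125.6,   3. ]), np.float64(-168.24), array([15.1,  2.5]))
```

View pics/turn2.png

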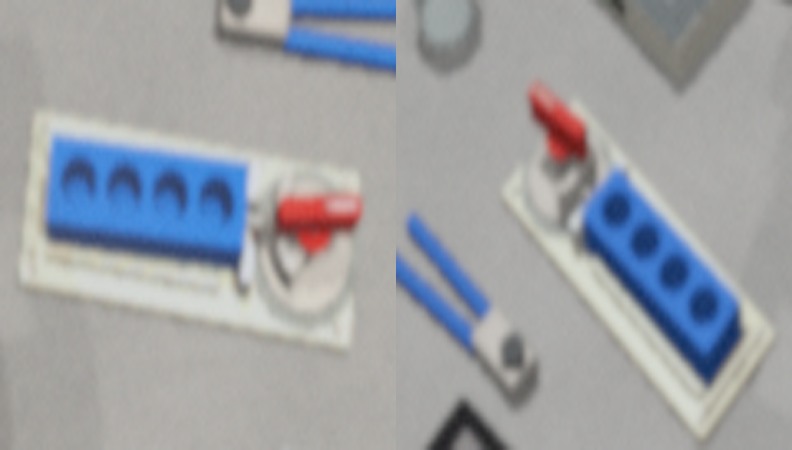

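Emit:
{"name": "drive_tool", "arguments": {"increments": "1 -60 0 0 0 0 0;1 -60 0 0 0 0 0;1 -60 0 0 0 0 0;1 -60 0 0 0 0 0;1 -60 0 0 0 0 0;1 -50 0 0 0 0 -0.02;1 -25 0 10 0 0 -0.02;1 0 0 10 0 0 0"}}

```text
time: 28.1
position: [620.4, -208.4, 180.8]
orientation: [3.127, -0.0, 1.583]
force: [0.8, 0.7, -0.7]
opening: 85.5
```

```bash
python3 st.py|head -3;python3 plan.py 622 -207 84 1.6 1 5
```

```text
time 28.1
position [ 620.35  -208.442  180.781]
orientation [ 3.127 -0.     1.583]
need/row mm 19.4 deg 0.3
1.0 0 0 19 0.003 -0.000 -0.003; 1.0 0 0 19 0.003 -0.000 -0.003; 1.0 0 0 19 0.003 -0.000 -0.003; 1.0 0 0 19 0.003 -0.000 -0.003; 1.0 0 0 19 0.003 -0.000 -0.003
```

Emit:
{"name": "drive_tool", "arguments": {"increments": "1 0 0 22 0.003 0 -0.003;1 0 0 22 0.003 0 -0.003;1 0 0 22 0.003 0 -0.003;1 0 0 20 0.003 0 -0.003;1 0 1 10 0 0 -0.003;-1 0 0 0 0 0 0;-1 0 0 0 0 0 0;-1 0 0 0 0 0 0", "newtons": 115}}

```text
time: 29.1
position: [621.4, -207.0, 82.1]
orientation: [3.139, -0.001, 1.596]
force: [2.5, 0.6, 5.9]
opening: 31.9
```

Emit:
{"name": "drive_tool", "arguments": {"increments": "-1 0 0 0 0 0 0;-1 0 0 0 0 0 0;-1 0 0 0 0 0 0"}}

```text
time: 29.48
position: [623.4, -207.5, 83.8]
orientation: [3.134, 0.0, 1.596]
force: [3.9, -1.3, -7.7]
opening: 12.6
```

```bash
python3 st.py
```

```text
time 29.475
position [ 623.395 -207.464   83.769]
orientation [3.134 0.    1.596]
force [ 3.894 -1.331 -7.69 ]
moment [ 0.036  0.183 -0.007]
opening 12.635534785025897
joint_pos [-0.369  0.68   1.714  0.004  0.741 -0.397]
```

Emit:
{"name": "drive_tool", "arguments": {"increments": "-1 0 0 0 0 0 0.04;-1 0 0 0 0 0 0.04"}}

```text
time: 29.72
position: [623.4, -207.4, 83.8]
orientation: [3.135, -0.0, 1.515]
force: [2.7, 1.6, -2.9]
opening: 12.3
```

```bash
python3 st.py
```

```text
time 29.725
position [ 623.373 -207.444   83.761]
orientation [ 3.135 -0.     1.515]
force [ 2.689  1.591 -2.889]
moment [0.302 0.135 2.089]
opening 12.324297923247766
joint_pos [-0.369  0.68   1.714  0.003  0.741 -0.316]
```

The bar carries no moment at yaw 1.596 and stiffens at once beyond it. That is 1.49 rad from the open stop, so the cam is home. Releasing it and going to the lid.

Emit:
{"name": "drive_tool", "arguments": {"increments": "1 0 0 0 0 0 0;1 0 0 0 0 0 0;1 0 0 -30 0 0 0;1 0 0 -50 0 0 0;1 0 0 -20 0 0 0;1 0 0 0 0 0 0"}}

```text
time: 30.48
position: [622.3, -207.8, 187.4]
orientation: [3.134, -0.0, 1.518]
force: [-0.2, -0.2, -0.0]
opening: 85.6
```

```bash
python3 st.py|head -3;python3 plan.py 425 -279 190 1.52 1 5
cat > lid.py <<'E'
from m2 import *
def lid(xl=(250,560),yl=(-450,110)):
    out=[]
    for n in('top','scene'):
        d=img(n);P=cloud(d);h=cv2.cvtColor(d['pixels'],cv2.COLOR_BGR2HSV)
        roi=(P[...,0]>xl[0])&(P[...,0]<xl[1])&(P[...,1]>yl[0])&(P[...,1]<yl[1])
        for zt in(97,57):
            m=roi&(abs(P[...,2]-zt)<6)&(h[...,2]>150)&(h[...,1]<60)
            k,L,S,C=cv2.connectedComponentsWithStats(m.astype(np.uint8))
            if k<2: continue
            i=1+np.argmax(S[1:,4])
            if S[i,4]<800: continue
            q=P[L==i];c=rect(q);kn=roi&(P[...,2]>zt+28)&(P[...,2]<zt+42)&(h[...,2]<90)
            kq=P[kn&(np.hypot(P[...,0]-c[0][0],P[...,1]-c[0][1])<40)]
            uv=np.argwhere(kn&(np.hypot(P[...,0]-c[0][0],P[...,1]-c[0][1])<40))[:,::-1]
            print(n,'top z',np.median(q[:,2]).round(1),c,S[i,4],'knob',np.median(kq,0).round(1) if len(kq) else '',onz(d,[uv.mean(0)],zt+34).round(1) if len(uv) else '')
if __name__=='__main__': lid()
E
python3 lid.py; python3 dk.py
```

```text
time 30.475
position [ 622.265 -207.829  187.448]
orientation [ 3.134 -0.     1.518]
need/row mm 41.9 deg 0.1
1.0 -16 -39 -1 0.001 -0.000 -0.000; 1.0 -16 -39 -1 0.001 -0.000 -0.000; 1.0 -16 -39 -1 0.001 -0.000 -0.000; 1.0 -16 -39 -1 0.001 -0.000 -0.000; 1.0 -16 -39 -1 0.001 -0.000 -0.000
scene top z 98.1 (array([ 422.5, -279.8]), array([208.8, 117.2]), 86.47) 1123 knob [ 426.9 -274.1  133.1] [[ 426.4 -274.9  131. ]]
scene rack dock x,y [-2.1  4. ] [163.4  50.3] 1.7 z0,slopedeg 57.2 0.01 n 516
scene bar (array([127.1,   4. ]), np.float64(-174.38), array([15.5,  2.8]))
```

Emit:
{"name": "drive_tool", "arguments": {"increments": "1 -16 -39 0 0.002 0 0;1 -16 -39 0 0.002 0 0;1 -16 -39 0 0.002 0 0;1 -16 -39 0 0 0 0;1 -8 -24 10 0 0 0;1 0 0 10 0 0 0;1 0 0 0 0 0 0"}}

```text
time: 31.55
position: [429.5, -269.0, 157.0]
orientation: [-3.129, -0.007, 1.519]
force: [0.3, 0.3, 0.7]
opening: 85.7
```

```bash
python3 st.py|head -3;python3 plan.py 425.3 -279 125 1.52 1 4
```

```text
time 31.55
position [ 429.545 -268.989  157.045]
orientation [-3.129 -0.007  1.519]
need/row mm 8.5 deg 0.2
1.0 -3 -1 8 -0.003 -0.002 -0.000; 1.0 -3 -1 8 -0.003 -0.002 -0.000; 1.0 -3 -1 8 -0.003 -0.002 -0.000; 1.0 -3 -1 8 -0.003 -0.002 -0.000
```

Emit:
{"name": "drive_tool", "arguments": {"increments": "1 -4 -2 10 -0.004 -0.003 0;1 -4 -1 12 -0.004 -0.003 0;1 -2 -1 8 -0.003 -0.001 0;1 0 0 3 0 0 0;1 0 0 0 0 0 0", "newtons": 50}}

```text
time: 32.17
position: [426.2, -278.8, 121.0]
orientation: [-3.141, 0.001, 1.521]
force: [-0.2, 0.5, -0.4]
opening: 85.7
```

```bash
python3 st.py;python3 plan.py 425.3 -279 124 1.52 1 1
```

```text
time 32.175
position [ 426.207 -278.839  121.033]
orientation [-3.141e+00  1.000e-03  1.521e+00]
force [-0.152  0.494 -0.393]
moment [ 0.009 -0.02  -0.034]
opening 85.66204552355686
joint_pos [-6.380e-01  4.730e-01  2.036e+00 -2.000e-03  6.320e-01 -5.870e-01]
need/row mm 3.1 deg 0.1
1.0 -0 -1 -3 -0.001 0.001 0.001
```

Emit:
{"name": "drive_tool", "arguments": {"increments": "1 0 0 -4 0 0 0;-1 0 0 0 0 0 0;-1 0 0 0 0 0 0;-1 0 0 0 0 0 0;-1 0 0 0 0 0 0;-1 0 0 0 0 0 0;-1 0 0 0 0 0 0"}}

```text
time: 33.05
position: [426.8, -279.1, 126.5]
orientation: [3.141, 0.002, 1.521]
force: [-0.1, -0.0, 0.7]
opening: 26.4
```

```bash
python3 st.py
```

```text
time 33.05
position [ 426.837 -279.068  126.469]
orientation [3.141e+00 2.000e-03 1.521e+00]
force [-0.107 -0.04   0.738]
moment [0.036 0.069 0.047]
opening 26.43134323486801
joint_pos [-6.380e-01  4.640e-01  2.033e+00 -2.000e-03  6.430e-01 -5.870e-01]
```

Emit:
{"name": "drive_tool", "arguments": {"increments": "-1 0 0 -10 0 0 0;-1 0 0 -25 0 0 0;-1 0 0 -35 0 0 0;-1 0 0 -25 0 0 0;-1 0 0 0 0 0 0"}}

```text
time: 33.67
position: [426.3, -278.5, 225.7]
orientation: [-3.141, 0.001, 1.521]
force: [0.3, -0.6, -2.4]
opening: 26.7
```

```bash
python3 st.py; python3 plan.py 447 20 190 0.004 -1 10
```

```text
time 33.675
position [ 426.294 -278.548  225.685]
orientation [-3.141e+00  1.000e-03  1.521e+00]
force [ 0.33  -0.578 -2.383]
moment [-0.031  0.026  0.017]
opening 26.675410475524767
joint_pos [-6.380e-01  3.180e-01  1.945e+00 -1.000e-03  8.780e-01 -5.870e-01]
need/row mm 30.1 deg 8.7
-1.0 30 1 4 0.000 0.000 0.152; -1.0 30 -4 4 0.000 0.000 0.152; -1.0 29 -8 4 0.000 0.000 0.152; -1.0 27 -13 4 0.000 0.000 0.152; -1.0 25 -17 4 0.000 0.000 0.152; -1.0 22 -20 4 0.000 0.000 0.152; -1.0 19 -23 4 0.000 0.000 0.152; -1.0 15 -26 4 0.000 0.000 0.152; -1.0 11 -28 4 0.000 0.000 0.152; -1.0 7 -29 4 0.000 0.000 0.152
```

Emit:
{"name": "drive_tool", "arguments": {"increments": "-1 30 1 2 0 0 0.15;-1 30 -4 2 0 0 0.15;-1 29 -8 2 0 0 0.15;-1 27 -13 2 0 0 0.15;-1 25 -17 2 0 0 0.15;-1 22 -20 2 0 0 0.15;-1 19 -23 2 0 0 0.15;-1 15 -26 2 0 0 0.15"}}

```text
time: 34.67
position: [442.6, -32.8, 204.0]
orientation: [-3.139, 0.006, 0.279]
force: [0.0, 0.8, -1.9]
opening: 26.7
```

```bash
python3 st.py; python3 plan.py 447 20 150 0.004 -1 3
```

```text
time 34.675
position [442.628 -32.849 204.043]
orientation [-3.139  0.006  0.279]
force [ 0.034  0.844 -1.915]
moment [ 0.039 -0.014 -0.041]
opening 26.721467029483264
joint_pos [-0.142  0.265  2.099 -0.     0.783  1.149]
need/row mm 25.2 deg 5.3
-1.0 6 -16 18 -0.000 0.002 0.092; -1.0 5 -17 18 -0.000 0.002 0.092; -1.0 3 -17 18 -0.000 0.002 0.092
```

Emit:
{"name": "drive_tool", "arguments": {"increments": "-1 6 -16 10 0 0.002 0.09;-1 5 -17 15 0 0.002 0.09;-1 3 -14 15 0 0.002 0.08;-1 0 -2 25 0 0 0;-1 0 0 25 0 0 0;-1 0 0 10 0 0 0;-1 0 0 0 0 0 0"}}

```text
time: 35.55
position: [443.9, 22.3, 97.6]
orientation: [-3.14, 0.006, 0.011]
force: [-0.3, 0.1, -1.8]
opening: 26.2
```

```bash
python3 st.py; python3 plan.py 447 20 88 0.004 -1 2
```

```text
time 35.55
position [443.9    22.292  97.618]
orientation [-3.14   0.006  0.011]
force [-0.327  0.054 -1.846]
moment [-0.016  0.02  -0.023]
opening 26.209072055394227
joint_pos [-0.019  0.455  2.19   0.004  0.503  1.537]
need/row mm 5.2 deg 0.3
-1.0 2 1 5 -0.001 0.003 0.004; -1.0 2 1 5 -0.001 0.003 0.004
```

Emit:
{"name": "drive_tool", "arguments": {"increments": "-1 0 0 5 0 0.004 0;-1 0 0 4 0 0.002 0;-1 0 0 3 0 0 0;-1 0 0 0 0 0 0"}}

```text
time: 36.05
position: [445.1, 22.1, 86.6]
orientation: [-3.14, -0.004, 0.011]
force: [-0.2, -0.9, -0.7]
opening: 26.9
```

```bash
python3 st.py
```

```text
time 36.05
position [445.069  22.149  86.592]
orientation [-3.14  -0.004  0.011]
force [-0.214 -0.935 -0.737]
moment [-0.024  0.123 -0.033]
opening 26.92212969342763
joint_pos [-0.02   0.475  2.202  0.004  0.461  1.536]
```

Emit:
{"name": "drive_tool", "arguments": {"increments": "1 0 0 1 0 0 0;1 0 0 0 0 0 0;1 0 0 0 0 0 0;1 0 0 -40 0 0 0;1 0 0 -60 0 0 0;1 20 -40 -30 0 0.003 0;1 20 -60 0 0 0 0;1 20 -60 0 0 0 0"}}

```text
time: 37.05
position: [503.9, 181.7, 221.5]
orientation: [-3.139, -0.008, 0.004]
force: [1.7, -0.2, 0.4]
opening: 85.3
```

Emit:
{"name": "drive_tool", "arguments": {"increments": "1 0 -60 0 0 0 0;1 0 -60 0 0 0 0;1 0 -30 0 0 0 0;1 0 0 0 0 0 0"}}

```text
time: 37.55
position: [503.7, 340.9, 222.0]
orientation: [-3.138, -0.011, 0.008]
force: [-0.6, -0.5, -1.3]
opening: 85.2
```

```bash
python3 st.py|head -3; python3 lid.py; python3 dk.py; cat > v.py <<'E'
from m2 import *
# vial caps: blue, z 70..100 over cold block or elsewhere
def caps(xl,yl,zl):
    for n in('top','scene'):
        d=img(n);P=cloud(d);h=cv2.cvtColor(d['pixels'],cv2.COLOR_BGR2HSV)
        np.savez(n+'_last.npz',**d)
        m=(P[...,0]>xl[0])&(P[...,0]<xl[1])&(P[...,1]>yl[0])&(P[...,1]<yl[1])&(P[...,2]>zl[0])&(P[...,2]<zl[1])
        k,L,S,C=cv2.connectedComponentsWithStats(m.astype(np.uint8))
        for i in range(1,k):
            if S[i,4]>12:
                q=P[L==i];zt=np.percentile(q[:,2],80);t=q[q[:,2]>zt-5]
                print(n,C[i].round(1),S[i,4],'z80',zt.round(1),'top mid',t.mean(0).round(1),'bgr',np.median(d['pixels'][L==i],0))
if __name__=='__main__':
    caps((330,520),(-400,-160),(66,105))
    d=load('top_last');p=proj(d,[[425,-279,60]])[0].astype(int)
    a=cv2.resize(d['pixels'][p[1]-40:p[1]+40,p[0]-50:p[0]+50],None,fx=4,fy=4,interpolation=cv2.INTER_CUBIC)
    d=load('scene_last');p=proj(d,[[425,-279,60]])[0].astype(int)
    b=cv2.resize(d['pixels'][p[1]-40:p[1]+40,p[0]-50:p[0]+50],None,fx=4,fy=4,interpolation=cv2.INTER_CUBIC)
    cv2.imwrite('pics/vials.png',np.hstack([a,b]))
E
python3 v.py
```

```text
time 37.55
position [503.651 340.889 222.043]
orientation [-3.138 -0.011  0.008]
top top z 57.6 (array([446.9,  21.8]), array([204.2, 114.1]), 0.45) 3173 knob  
scene top z 58.0 (array([442.1,  22.1]), array([211.8, 120.9]), 0.34) 1668 knob [446.9  24.   91.2] [[447.4  24.7  91. ]]
top rack dock x,y [ 1.2 -1. ] [158.4  48.3] 1.33 z0,slopedeg 57.2 0.01 n 673
top bar (array([128.6,  -4.5]), np.float64(1.07), array([14.9,  2.6]))
scene rack dock x,y [-0.8  2.9] [166.3  50.8] 1.4 z0,slopedeg 57.2 0.18 n 508
scene bar (array([126.8,   4.6]), np.float64(-173.53), array([14.6,  2.7]))
top [417.2 235.6] 71 z80 87.8 top mid [ 427.  -258.1   86.8] bgr [212. 159. 120.]
top [434.4 238.4] 74 z80 88.1 top mid [ 423.3 -302.5   87.2] bgr [215.  160.5 128.5]
top [450.5 240.6] 73 z80 87.4 top mid [ 420.2 -344.    86.2] bgr [208. 145. 117.]
scene [254.3 148.7] 44 z80 85.4 top mid [ 418.8 -345.8   85.2] bgr [167.5 127.5 110. ]
scene [262.9 154.8] 51 z80 87.2 top mid [ 421.5 -301.6   86.9] bgr [160. 134. 127.]
scene [271.6 160.8] 47 z80 88.5 top mid [ 425.5 -257.7   87.9] bgr [174. 144. 123.]
```

View pics/vials.png

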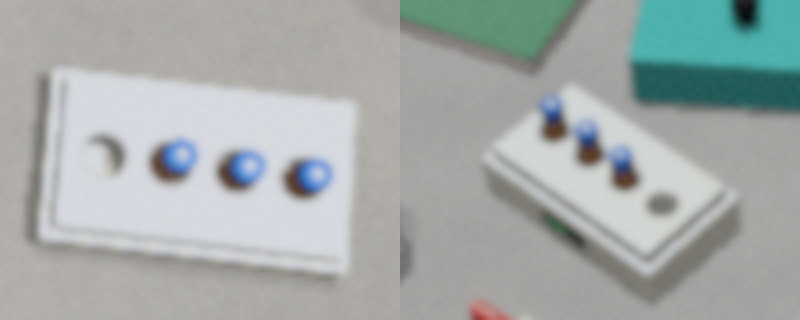

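Three vials are present: the top-view crop shows caps at (178,157), (243,168) and (310,175), and the well at (103,155) is empty. The lid lies flat at (445,22). Going to the first vial.

```bash
python3 plan.py 426.5 -257.6 170 1.52 1 12
```

```text
need/row mm 50.2 deg 7.2
1.0 -7 50 4 0.000 -0.001 -0.126; 1.0 -13 48 4 0.000 -0.001 -0.126; 1.0 -19 46 4 0.000 -0.001 -0.126; 1.0 -25 44 4 0.000 -0.001 -0.126; 1.0 -30 40 4 0.000 -0.001 -0.126; 1.0 -35 36 4 0.000 -0.001 -0.126; 1.0 -39 31 4 0.000 -0.001 -0.126; 1.0 -43 26 4 0.000 -0.001 -0.126; 1.0 -46 21 4 0.000 -0.001 -0.126; 1.0 -48 15 4 0.000 -0.001 -0.126; 1.0 -49 9 4 0.000 -0.001 -0.126; 1.0 -50 2 4 0.000 -0.001 -0.126
```

Emit:
{"name": "drive_tool", "arguments": {"increments": "1 -7 50 3 0 -0.001 -0.126;1 -13 48 3 0 -0.001 -0.126;1 -19 46 3 0 -0.001 -0.126;1 -25 44 3 0 -0.001 -0.126;1 -30 40 3 0 -0.001 -0.126;1 -35 36 3 0 -0.001 -0.126;1 -39 31 3 0 -0.001 -0.126;1 -43 26 3 0 -0.001 -0.126"}}

```text
time: 38.85
position: [452.4, -74.4, 197.9]
orientation: [3.134, -0.005, 1.04]
force: [1.3, -0.3, 1.0]
opening: 85.3
```

```bash
python3 plan.py 426.5 -257.6 160 1.52 1 4
```

```text
need/row mm 47.2 deg 6.9
1.0 -43 18 9 0.002 -0.001 -0.120; 1.0 -45 12 9 0.002 -0.001 -0.120; 1.0 -46 7 9 0.002 -0.001 -0.120; 1.0 -46 1 9 0.002 -0.001 -0.120
```

Emit:
{"name": "drive_tool", "arguments": {"increments": "1 -43 18 9 0.002 -0.001 -0.12;1 -45 12 9 0.002 -0.001 -0.12;1 -46 7 9 0.002 -0.001 -0.12;1 -35 1 5 0 0 -0.1;1 -4 0 0 0 0 0;1 0 0 0 0 0 0"}}

```text
time: 39.6
position: [423.5, -263.5, 166.3]
orientation: [3.136, 0.002, 1.504]
force: [0.4, -0.4, -0.6]
opening: 85.5
```

```bash
python3 st.py|head -3;python3 plan.py 426.5 -257.6 77 1.52 1 5
```

```text
time 39.6
position [ 423.51  -263.464  166.255]
orientation [3.136e+00 2.000e-03 1.504e+00]
need/row mm 17.9 deg 0.2
1.0 1 0 18 0.001 0.000 -0.003; 1.0 1 0 18 0.001 0.000 -0.003; 1.0 1 0 18 0.001 0.000 -0.003; 1.0 1 0 18 0.001 0.000 -0.003; 1.0 1 1 18 0.001 0.000 -0.003
```

Emit:
{"name": "drive_tool", "arguments": {"increments": "1 2 1 22 0.001 0 -0.003;1 2 1 26 0.001 0 -0.003;1 2 1 22 0.001 0 -0.003;1 0 0 11 0.001 0 -0.003;1 0 0 3 0 0 0;1 0 0 0 0 0 0"}}

```text
time: 40.35
position: [428.6, -254.1, 82.7]
orientation: [3.137, 0.003, 1.514]
force: [0.1, -0.1, 0.2]
opening: 85.1
```

```bash
python3 st.py|head -4;python3 plan.py 426.5 -257.6 77 1.52 1 1
```

```text
time 40.35
position [ 428.562 -254.085   82.689]
orientation [3.137e+00 3.000e-03 1.514e+00]
force [ 0.067 -0.074  0.156]
need/row mm 7.0 deg 0.5
1.0 -4 -2 6 0.004 0.003 -0.006
```

Emit:
{"name": "drive_tool", "arguments": {"increments": "1 -4 -2 5 0.004 0.003 -0.006;1 0 0 1 0 0 0;-1 0 0 0 0 0 0;-1 0 0 0 0 0 0;-1 0 0 0 0 0 0;-1 0 0 0 0 0 0;-1 0 0 0 0 0 0;-1 0 0 0 0 0 0", "newtons": 25}}

```text
time: 41.35
position: [426.9, -259.0, 78.0]
orientation: [3.139, 0.001, 1.519]
force: [0.1, 0.7, 1.2]
opening: 22.0
```

```bash
python3 st.py
```

```text
time 41.35
position [ 426.938 -259.009   77.954]
orientation [3.139e+00 1.000e-03 1.519e+00]
force [0.087 0.734 1.183]
moment [ 0.016 -0.017 -0.029]
opening 22.007723190018663
joint_pos [-6.060e-01  5.380e-01  2.086e+00  1.000e-03  5.150e-01 -5.550e-01]
```

Emit:
{"name": "drive_tool", "arguments": {"increments": "-1 0 0 -15 0 0 0;-1 0 0 -35 0 0 0;-1 0 0 -35 0 0 0;-1 0 0 -12 0 0 0;-1 0 0 0 0 0 0"}}

```text
time: 41.98
position: [426.5, -258.7, 180.1]
orientation: [3.139, 0.001, 1.52]
force: [-0.5, 0.2, 0.1]
opening: 21.8
```

```bash
python3 st.py;python3 plan.py 632.5 -15.2 172 1.54 -1 7; python3 dk.py
```

```text
time 41.975
position [ 426.501 -258.679  180.14 ]
orientation [3.139e+00 1.000e-03 1.520e+00]
force [-0.476  0.24   0.109]
moment [-0.01  -0.021 -0.003]
opening 21.835622716738
joint_pos [-0.606  0.367  2.015  0.     0.757 -0.555]
need/row mm 45.6 deg 0.2
-1.0 36 28 1 0.000 0.000 -0.003; -1.0 36 28 1 0.000 0.000 -0.003; -1.0 36 28 1 0.000 0.000 -0.003; -1.0 36 28 1 0.000 0.000 -0.003; -1.0 36 28 1 0.000 0.000 -0.003; -1.0 36 28 1 0.000 0.000 -0.003; -1.0 36 28 1 0.000 0.000 -0.003
top rack dock x,y [ 1.7 -0.3] [159.9  48.2] 0.47 z0,slopedeg 57.5 0.06 n 683
top bar (array([128.7,  -4.3]), np.float64(0.74), array([15. ,  2.6]))
scene rack dock x,y [-1.1  4.5] [161.1  50.6] 2.17 z0,slopedeg 57.3 -0.09 n 504
scene bar (array([127.1,   4.7]), np.float64(-170.92), array([14.6,  2.3]))
```

Emit:
{"name": "drive_tool", "arguments": {"increments": "-1 20 15 0 0 0 0;-1 36 28 0 0 0 -0.003;-1 40 31 0 0 0 -0.003;-1 40 31 0 0 0 -0.003;-1 40 31 0 0 0 -0.003;-1 36 28 0 0 0 -0.003;-1 22 16 0 0 0 -0.003;-1 8 8 0 0 0 0"}}

```text
time: 43.08
position: [625.5, -17.0, 166.5]
orientation: [-3.126, -0.003, 1.535]
force: [-0.7, 0.3, -1.5]
opening: 21.6
```

```bash
python3 st.py|head -3;python3 plan.py 632.7 -15.2 115 1.54 -1 3
```

```text
time 43.075
position [625.537 -17.01  166.535]
orientation [-3.126e+00 -3.000e-03  1.535e+00]
need/row mm 17.4 deg 0.3
-1.0 1 3 17 -0.005 -0.001 -0.002; -1.0 1 3 17 -0.005 -0.001 -0.002; -1.0 1 2 17 -0.005 -0.001 -0.002
```

Emit:
{"name": "drive_tool", "arguments": {"increments": "-1 1 3 8 -0.005 -0.001 -0.002;-1 1 3 8 -0.005 -0.001 -0.002;-1 0 2 6 -0.004 0 0;-1 0 0 0 0 0 0"}}

```text
time: 43.58
position: [631.5, -17.2, 140.7]
orientation: [-3.137, -0.001, 1.538]
force: [-0.5, 0.3, -0.2]
opening: 21.9
```

```bash
python3 st.py|head -3;python3 plan.py 632.7 -15.2 132 1.54 -1 1; python3 v2.py 2>/dev/null; python3 - <<'E'
from m2 import *
# vial in hand: bottom of amber body in scene view; rack wells there
d=img('scene','vh.png');p=proj(d,[[632,-50,80]])[0].astype(int)
b=cv2.resize(d['pixels'][p[1]-45:p[1]+40,p[0]-45:p[0]+45],None,fx=7,fy=7,interpolation=cv2.INTER_CUBIC)
cv2.imwrite('pics/vhc.png',b)
E
```

```text
time 43.575
position [631.534 -17.246 140.658]
orientation [-3.137e+00 -1.000e-03  1.538e+00]
need/row mm 9.0 deg 0.3
-1.0 2 1 9 -0.004 -0.001 -0.002
```

View pics/vhc.png

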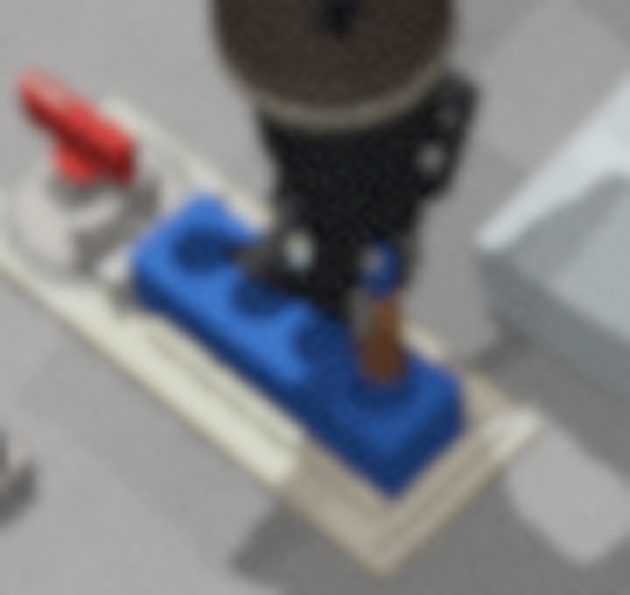

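The vial hangs upright above the end well, at about (385,385) in the crop. Lowering it.

Emit:
{"name": "drive_tool", "arguments": {"increments": "-1 2 1 4 -0.004 0 0;-1 0 0 6 0 0 0;-1 0 0 8 0 0 0;-1 0 0 4 0 0 0;-1 0 0 0 0 0 0"}}

```text
time: 44.25
position: [632.8, -15.5, 117.9]
orientation: [3.141, -0.001, 1.538]
force: [-0.7, -0.3, -1.0]
opening: 21.6
```

```bash
python3 st.py;python3 plan.py 632.7 -15.2 100 1.54 -1 1
```

```text
time 44.25
position [632.769 -15.491 117.9  ]
orientation [ 3.141e+00 -1.000e-03  1.538e+00]
force [-0.704 -0.292 -0.972]
moment [-0.008  0.03  -0.032]
opening 21.639438425520275
joint_pos [-7.300e-02  6.100e-01  1.751e+00  1.000e-03  7.790e-01 -4.000e-02]
need/row mm 17.9 deg 0.2
-1.0 0 -0 18 0.001 -0.001 -0.002
```

Emit:
{"name": "drive_tool", "arguments": {"increments": "-1 0 0 9 0 0 0;-1 0 0 9 0 0 0;-1 0 0 6 0 0 0;-1 0 0 3 0 0 0;-1 0 0 0 0 0 0"}}

```text
time: 44.88
position: [632.8, -15.4, 88.8]
orientation: [3.141, -0.001, 1.538]
force: [0.7, -1.0, 0.2]
opening: 21.7
```

```bash
python3 st.py
```

```text
time 44.875
position [632.759 -15.44   88.776]
orientation [ 3.141e+00 -1.000e-03  1.538e+00]
force [ 0.72  -1.031  0.246]
moment [-0.04  -0.004 -0.051]
opening 21.718681641226663
joint_pos [-7.300e-02  6.500e-01  1.766e+00  1.000e-03  7.250e-01 -4.000e-02]
```

Emit:
{"name": "drive_tool", "arguments": {"increments": "-1 0 0 2 0 0 0;-1 0 0 0 0 0 0;0 0 0 0 0 0 0;0 0 0 0 0 0 0;0 0 0 0 0 0 0;0.3 0 0 -25 0 0 0;0.6 0 0 -40 0 0 0;1 0 0 -25 0 0 0"}}

```text
time: 45.88
position: [631.6, -15.5, 177.4]
orientation: [-3.139, -0.001, 1.538]
force: [-0.0, -0.7, -0.6]
opening: 84.2
```

```bash
python3 st.py|head -5;python3 plan.py 423 -301.7 160 1.52 1 8; python3 -c "
from v import *
caps((590,680),(-180,40),(72,105))"
```

```text
time 45.875
position [631.642 -15.455 177.432]
orientation [-3.139e+00 -1.000e-03  1.538e+00]
force [-0.012 -0.722 -0.562]
moment [ 0.041 -0.026  0.012]
need/row mm 44.3 deg 0.1
1.0 -37 -25 2 -0.000 -0.000 0.002; 1.0 -37 -25 2 -0.000 -0.000 0.002; 1.0 -37 -25 2 -0.000 -0.000 0.002; 1.0 -37 -25 2 -0.000 -0.000 0.002; 1.0 -37 -25 2 -0.000 -0.000 0.002; 1.0 -37 -24 2 -0.000 -0.000 0.002; 1.0 -37 -24 2 -0.000 -0.000 0.002; 1.0 -37 -24 2 -0.000 -0.000 0.002
top [389.9 159.9] 17 z80 93.8 top mid [ 622.7 -178.3   93.3] bgr [ 66.  73. 191.]
scene [249.3 207.7] 15 z80 92.1 top mid [ 622.  -177.4   92.9] bgr [ 55.  55. 148.]
scene [285.8 235.8] 58 z80 96.6 top mid [631.6 -14.9  95.9] bgr [122.   71.   61.5]
```

Emit:
{"name": "drive_tool", "arguments": {"increments": "1 -37 -25 0 0 0 0.002;1 -37 -25 0 0 0 0.002;1 -37 -25 0 0 0 0.002;1 -37 -25 0 0 0 0.002;1 -37 -25 0 0 0 0.002;1 -37 -24 0 0 0 0.002;1 -37 -24 0 0 0 0.002;1 -25 -16 5 0 0 0.002"}}

```text
time: 46.98
position: [426.4, -297.4, 168.6]
orientation: [-3.14, -0.002, 1.525]
force: [0.7, 0.3, -0.1]
opening: 85.5
```

```bash
python3 st.py|head -3;python3 plan.py 423 -301.7 120 1.52 1 3
```

```text
time 46.975
position [ 426.351 -297.41   168.579]
orientation [-3.140e+00 -2.000e-03  1.525e+00]
need/row mm 16.3 deg 0.1
1.0 -2 -1 16 -0.000 -0.001 0.002; 1.0 -2 -1 16 -0.000 -0.001 0.002; 1.0 -1 -1 16 -0.000 -0.001 0.002
```

Emit:
{"name": "drive_tool", "arguments": {"increments": "1 -1 0 20 0 0 0.002;1 -1 -1 26 0 -0.001 0.002;1 -1 -1 22 0 -0.001 0;1 -1 -1 11 0 0 0;1 0 0 3 0 0 0;1 0 0 0 0 0 0"}}

```text
time: 47.72
position: [420.3, -302.8, 82.1]
orientation: [-3.139, -0.001, 1.517]
force: [-0.6, 0.1, -0.8]
opening: 85.3
```

```bash
python3 st.py|head -4;python3 plan.py 423 -301.7 77 1.52 1 1
```

```text
time 47.725
position [ 420.296 -302.823   82.094]
orientation [-3.139e+00 -1.000e-03  1.517e+00]
force [-0.553  0.098 -0.81 ]
need/row mm 5.9 deg 0.2
1.0 1 3 5 -0.003 -0.001 -0.003
```

Emit:
{"name": "drive_tool", "arguments": {"increments": "1 1 3 4 -0.002 -0.001 -0.003;1 0 0 1 0 0 0;-1 0 0 0 0 0 0;-1 0 0 0 0 0 0;-1 0 0 0 0 0 0;-1 0 0 0 0 0 0;-1 0 0 0 0 0 0;-1 0 0 0 0 0 0"}}

```text
time: 48.72
position: [424.6, -302.5, 78.6]
orientation: [3.14, 0.002, 1.521]
force: [0.0, 0.1, 0.5]
opening: 21.4
```

```bash
python3 st.py
```

```text
time 48.725
position [ 424.567 -302.459   78.565]
orientation [3.140e+00 2.000e-03 1.521e+00]
force [0.023 0.053 0.484]
moment [ 0.016 -0.037  0.036]
opening 21.385761830886807
joint_pos [-6.770e-01  5.560e-01  2.036e+00 -1.000e-03  5.470e-01 -6.260e-01]
```

Emit:
{"name": "drive_tool", "arguments": {"increments": "-1 0 0 -15 0 0 0;-1 0 0 -35 0 0 0;-1 0 0 -35 0 0 0;-1 0 0 -12 0 0 0;-1 0 0 0 0 0 0"}}

```text
time: 49.35
position: [424.3, -302.1, 180.9]
orientation: [3.14, 0.002, 1.521]
force: [0.6, 0.5, -0.7]
opening: 21.4
```

```bash
python3 st.py|head -6;python3 plan.py 631.5 -53 172 1.54 -1 7
```

```text
time 49.35
position [ 424.257 -302.133  180.892]
orientation [3.140e+00 2.000e-03 1.521e+00]
force [ 0.629  0.532 -0.738]
moment [-0.023  0.024  0.03 ]
opening 21.35093552632922
need/row mm 46.3 deg 0.2
-1.0 37 28 1 0.000 0.000 -0.003; -1.0 37 28 1 0.000 0.000 -0.003; -1.0 37 28 1 0.000 0.000 -0.003; -1.0 37 28 1 0.000 0.000 -0.003; -1.0 37 28 1 0.000 0.000 -0.003; -1.0 37 28 1 0.000 0.000 -0.003; -1.0 37 28 1 0.000 0.000 -0.003
```

Emit:
{"name": "drive_tool", "arguments": {"increments": "-1 20 15 0 0 0 0;-1 36 28 0 0 0 -0.003;-1 40 31 0 0 0 -0.003;-1 40 31 0 0 0 -0.003;-1 40 31 0 0 0 -0.003;-1 36 28 0 0 0 -0.003;-1 24 18 0 0 0 -0.003;-1 10 10 0 0 0 0"}}

```text
time: 50.35
position: [628.7, -56.9, 171.2]
orientation: [-3.133, -0.001, 1.536]
force: [-0.4, 0.4, -0.0]
opening: 21.7
```

```bash
python3 st.py|head -3;python3 plan.py 631.5 -52.6 138 1.54 -1 3
```

```text
time 50.35
position [628.706 -56.907 171.224]
orientation [-3.133e+00 -1.000e-03  1.536e+00]
need/row mm 11.2 deg 0.2
-1.0 1 1 11 -0.003 -0.000 -0.001; -1.0 1 1 11 -0.003 -0.000 -0.001; -1.0 1 1 11 -0.003 -0.000 -0.001
```

Emit:
{"name": "drive_tool", "arguments": {"increments": "-1 1 0 11 -0.003 0 -0.001;-1 1 0 11 -0.003 0 -0.001;-1 1 0 10 -0.002 0 0;-1 0 0 0 0 0 0"}}

```text
time: 50.85
position: [625.9, -55.5, 134.6]
orientation: [-3.137, -0.001, 1.537]
force: [-0.1, 0.5, 0.1]
opening: 21.7
```

```bash
python3 st.py|head -3;python3 plan.py 631.5 -52.6 130 1.54 -1 1
```

```text
time 50.85
position [625.856 -55.534 134.616]
orientation [-3.137e+00 -1.000e-03  1.537e+00]
need/row mm 7.9 deg 0.3
-1.0 3 6 5 -0.005 -0.001 -0.003
```

Emit:
{"name": "drive_tool", "arguments": {"increments": "-1 3 6 0 -0.004 -0.001 -0.002;-1 0 0 0 0 0 0"}}

```text
time: 51.1
position: [632.5, -53.3, 135.0]
orientation: [3.141, 0.001, 1.538]
force: [0.5, -0.6, 0.2]
opening: 21.9
```

```bash
python3 st.py|head -3;python3 plan.py 631.5 -52.6 118 1.54 -1 1
```

```text
time 51.1
position [632.542 -53.253 135.042]
orientation [3.141e+00 1.000e-03 1.538e+00]
need/row mm 17.1 deg 0.1
-1.0 1 -1 17 0.000 0.001 -0.002
```

Emit:
{"name": "drive_tool", "arguments": {"increments": "-1 1 -1 5 0 0 0;-1 0 0 6 0 0 0;-1 0 0 6 0 0 0;-1 0 0 0 0 0 0"}}

```text
time: 51.6
position: [631.7, -52.1, 117.2]
orientation: [3.141, 0.001, 1.538]
force: [-0.1, -0.5, -0.3]
opening: 21.5
```

```bash
python3 st.py|head -6
```

```text
time 51.6
position [631.713 -52.11  117.24 ]
orientation [3.141e+00 1.000e-03 1.538e+00]
force [-0.068 -0.541 -0.32 ]
moment [-0.036  0.057  0.006]
opening 21.49820816895273
```

Emit:
{"name": "drive_tool", "arguments": {"increments": "-1 0 0 6 0 0 0;-1 0 0 8 0 0 0;-1 0 0 7 0 0 0;-1 0 0 3 0 0 0;-1 0 0 0 0 0 0"}}

```text
time: 52.22
position: [631.6, -52.1, 91.2]
orientation: [3.141, 0.001, 1.538]
force: [0.7, 0.4, -0.2]
opening: 22.1
```

```bash
python3 st.py|head -6
```

```text
time 52.225
position [631.638 -52.139  91.237]
orientation [3.141e+00 1.000e-03 1.538e+00]
force [ 0.659  0.399 -0.241]
moment [-0.004 -0.031 -0.034]
opening 22.138319581200918
```

Grasp height was 78.6, so the release height is about 87.6. I'll lower 4 mm more, release, and go to vial 3.

Emit:
{"name": "drive_tool", "arguments": {"increments": "-1 0 0 2 0 0 0;-1 0 0 2 0 0 0;-1 0 0 0 0 0 0;0 0 0 0 0 0 0;0 0 0 0 0 0 0;0 0 0 0 0 0 0;0.3 0 0 -25 0 0 0;0.6 0 0 -40 0 0 0"}}

```text
time: 53.22
position: [630.0, -51.9, 151.0]
orientation: [-3.137, 0.0, 1.538]
force: [0.2, -0.1, -0.3]
opening: 68.2
```

Emit:
{"name": "drive_tool", "arguments": {"increments": "1 0 0 -25 0 0 0;1 0 0 0 0 0 0"}}

```text
time: 53.48
position: [631.5, -52.1, 179.5]
orientation: [3.141, 0.001, 1.538]
force: [-0.5, 0.4, -0.5]
opening: 85.4
```

```bash
python3 st.py|head -5;python3 plan.py 420 -345 165 1.52 1 8; python3 -c "
from v import *
caps((590,680),(-160,40),(72,105))
caps((330,520),(-400,-160),(66,105))"
```

```text
time 53.475
position [631.549 -52.083 179.495]
orientation [3.141e+00 1.000e-03 1.538e+00]
force [-0.509  0.423 -0.469]
moment [-0.021 -0.05   0.004]
need/row mm 45.2 deg 0.1
1.0 -37 -25 2 0.000 0.000 0.002; 1.0 -38 -25 2 0.000 0.000 0.002; 1.0 -38 -25 2 0.000 0.000 0.002; 1.0 -38 -25 2 0.000 0.000 0.002; 1.0 -38 -25 2 0.000 0.000 0.002; 1.0 -38 -25 2 0.000 0.000 0.002; 1.0 -38 -25 2 0.000 0.000 0.002; 1.0 -38 -25 2 0.000 0.000 0.002
scene [277.2 229. ] 61 z80 96.8 top mid [628.3 -52.   96.2] bgr [127.  73.  61.]
scene [285.8 236. ] 61 z80 97.8 top mid [631.4 -14.9  97.2] bgr [126.  72.  64.]
top [450.1 240.6] 78 z80 88.5 top mid [ 420.6 -344.1   87.8] bgr [202.  137.  113.5]
```

Emit:
{"name": "drive_tool", "arguments": {"increments": "1 -37 -25 0 0 0 0.002;1 -38 -25 0 0 0 0.002;1 -38 -25 0 0 0 0.002;1 -38 -25 0 0 0 0.002;1 -38 -25 0 0 0 0.002;1 -38 -25 0 0 0 0.002;1 -36 -24 0 0 0 0.002;1 -22 -14 5 0 0 0.002"}}

```text
time: 54.68
position: [422.7, -334.4, 164.1]
orientation: [-3.127, -0.005, 1.526]
force: [1.1, -0.2, 1.0]
opening: 85.2
```

Emit:
{"name": "drive_tool", "arguments": {"increments": "1 0 0 0 0 0 0;1 0 0 0 0 0 0"}}

```text
time: 54.92
position: [421.1, -334.7, 162.3]
orientation: [-3.124, -0.007, 1.523]
force: [-0.0, 0.7, 0.9]
opening: 85.5
```

```bash
python3 st.py|head -3;python3 plan.py 420.3 -345 84 1.52 1 4
```

```text
time 54.925
position [ 421.089 -334.708  162.318]
orientation [-3.124 -0.007  1.523]
need/row mm 19.7 deg 0.3
1.0 -3 0 20 -0.004 -0.002 0.001; 1.0 -3 0 20 -0.004 -0.002 0.001; 1.0 -3 0 20 -0.004 -0.002 0.001; 1.0 -3 0 20 -0.004 -0.002 0.001
```

Emit:
{"name": "drive_tool", "arguments": {"increments": "1 -5 0 18 -0.004 -0.002 0.001;1 -4 0 24 -0.004 -0.002 0.001;1 -2 0 20 -0.004 -0.002 0;1 0 0 11 -0.003 0 0;1 0 0 3 0 0 0;1 0 0 0 0 0 0"}}

```text
time: 55.68
position: [423.1, -341.6, 84.1]
orientation: [-3.14, -0.001, 1.527]
force: [0.9, -0.5, 0.6]
opening: 85.6
```

```bash
python3 st.py|head -4;python3 plan.py 420.3 -345 78 1.52 1 1
```

```text
time 55.675
position [ 423.149 -341.639   84.112]
orientation [-3.140e+00 -1.000e-03  1.527e+00]
force [ 0.924 -0.533  0.627]
need/row mm 7.5 deg 0.4
1.0 -3 -3 6 -0.002 -0.001 0.007
```

Emit:
{"name": "drive_tool", "arguments": {"increments": "1 -3 -3 5 -0.002 -0.001 0.005;1 0 0 1 0 0 0;-1 0 0 0 0 0 0;-1 0 0 0 0 0 0;-1 0 0 0 0 0 0;-1 0 0 0 0 0 0;-1 0 0 0 0 0 0;-1 0 0 0 0 0 0"}}

```text
time: 56.68
position: [420.6, -345.4, 79.4]
orientation: [3.139, 0.002, 1.521]
force: [-0.4, -0.7, -0.5]
opening: 22.0
```

```bash
python3 st.py
```

```text
time 56.675
position [ 420.573 -345.378   79.409]
orientation [3.139e+00 2.000e-03 1.521e+00]
force [-0.438 -0.708 -0.469]
moment [-0.038  0.019  0.032]
opening 22.02447343553772
joint_pos [-0.743  0.575  1.984  0.     0.579 -0.694]
```

Emit:
{"name": "drive_tool", "arguments": {"increments": "-1 0 0 -15 0 0 0;-1 0 0 -35 0 0 0;-1 0 0 -35 0 0 0;-1 0 0 -12 0 0 0;-1 0 0 0 0 0 0"}}

```text
time: 57.3
position: [420.2, -345.0, 181.7]
orientation: [3.139, 0.002, 1.521]
force: [-0.5, -0.1, -0.8]
opening: 21.6
```

```bash
python3 st.py|head -6;python3 plan.py 630.4 -90.5 172 1.54 -1 7
```

```text
time 57.3
position [ 420.193 -344.974  181.747]
orientation [3.139e+00 2.000e-03 1.521e+00]
force [-0.46  -0.118 -0.764]
moment [-0.018 -0.014  0.035]
opening 21.637505146226825
need/row mm 47.2 deg 0.2
-1.0 38 28 1 0.000 0.000 -0.003; -1.0 38 28 1 0.000 0.000 -0.003; -1.0 38 28 1 0.000 0.000 -0.003; -1.0 38 28 1 0.000 0.000 -0.003; -1.0 37 29 1 0.000 0.000 -0.003; -1.0 37 29 1 0.000 0.000 -0.003; -1.0 37 29 1 0.000 0.000 -0.003
```

Emit:
{"name": "drive_tool", "arguments": {"increments": "-1 20 15 0 0 0 0;-1 36 28 0 0 0 -0.003;-1 40 31 0 0 0 -0.003;-1 40 31 0 0 0 -0.003;-1 40 31 0 0 0 -0.003;-1 38 29 0 0 0 -0.003;-1 26 20 0 0 0 -0.003;-1 8 10 0 0 0 0"}}

```text
time: 58.3
position: [627.6, -97.5, 172.4]
orientation: [-3.134, -0.001, 1.537]
force: [0.7, -0.2, 0.7]
opening: 21.9
```

Emit:
{"name": "drive_tool", "arguments": {"increments": "-1 0 0 5 -0.003 0 0;-1 0 0 0 0 0 0"}}

```text
time: 58.55
position: [626.4, -98.1, 165.4]
orientation: [-3.134, -0.001, 1.537]
force: [-0.0, -0.7, 0.5]
opening: 21.7
```

```bash
python3 st.py|head -3;python3 plan.py 630.4 -90.5 138 1.54 -1 3
```

```text
time 58.55
position [626.393 -98.097 165.382]
orientation [-3.134e+00 -1.000e-03  1.537e+00]
need/row mm 9.6 deg 0.1
-1.0 3 1 9 -0.002 -0.000 -0.001; -1.0 3 1 9 -0.002 -0.000 -0.001; -1.0 3 1 9 -0.002 -0.000 -0.001
```

Emit:
{"name": "drive_tool", "arguments": {"increments": "-1 3 2 9 -0.003 0 -0.001;-1 3 2 9 -0.003 0 -0.001;-1 2 1 9 -0.001 0 0;-1 0 0 0 0 0 0"}}

```text
time: 59.05
position: [630.3, -91.8, 136.1]
orientation: [-3.141, -0.001, 1.537]
force: [-0.5, -0.1, 0.1]
opening: 21.5
```

```bash
python3 st.py|head -3;python3 plan.py 630.4 -90.3 132 1.54 -1 1
```

```text
time 59.05
position [630.257 -91.837 136.058]
orientation [-3.141e+00 -1.000e-03  1.537e+00]
need/row mm 4.3 deg 0.2
-1.0 2 0 4 -0.001 -0.001 -0.003
```

Emit:
{"name": "drive_tool", "arguments": {"increments": "-1 2 0 4 0 0 0;-1 0 0 6 0 0 0;-1 0 0 7 0 0 0;-1 0 0 0 0 0 0"}}

```text
time: 59.55
position: [630.5, -89.7, 118.2]
orientation: [-3.141, -0.001, 1.537]
force: [0.2, 0.9, -1.2]
opening: 21.4
```

```bash
python3 st.py|head -6
```

```text
time 59.55
position [630.511 -89.696 118.162]
orientation [-3.141e+00 -1.000e-03  1.537e+00]
force [ 0.246  0.904 -1.214]
moment [-0.022  0.053  0.009]
opening 21.39553843404457
```

Emit:
{"name": "drive_tool", "arguments": {"increments": "-1 0 0 6 0 0 0;-1 0 0 8 0 0 0;-1 0 0 8 0 0 0;-1 0 0 4 0 0 0;-1 0 0 0 0 0 0"}}

```text
time: 60.18
position: [630.4, -89.7, 90.1]
orientation: [-3.141, -0.001, 1.537]
force: [-0.9, -0.3, 0.0]
opening: 21.6
```

```bash
python3 st.py|head -6
```

```text
time 60.175
position [630.445 -89.726  90.096]
orientation [-3.141e+00 -1.000e-03  1.537e+00]
force [-0.909 -0.348  0.025]
moment [-0.006  0.035 -0.013]
opening 21.570515421678042
```

Emit:
{"name": "drive_tool", "arguments": {"increments": "-1 0 0 2 0 0 0;-1 0 0 0 0 0 0;0 0 0 0 0 0 0;0 0 0 0 0 0 0;0 0 0 0 0 0 0;0.3 0 0 -25 0 0 0;0.6 0 0 -40 0 0 0;1 0 0 -30 0 0 0"}}

```text
time: 61.18
position: [629.3, -89.6, 183.5]
orientation: [-3.137, -0.002, 1.537]
force: [0.6, 0.2, -0.2]
opening: 83.7
```

Emit:
{"name": "drive_tool", "arguments": {"increments": "1 50 0 0 0 0 0;1 60 0 0 0 0 0;1 60 0 0 0 0 0;1 60 0 0 0 0 0;1 60 0 0 0 0 0;1 40 0 0 0 0 0;1 0 0 0 0 0 0"}}

```text
time: 62.05
position: [643.4, 249.5, 187.8]
orientation: [3.138, -0.002, 1.534]
force: [0.4, -0.7, -0.6]
opening: 85.1
```

```bash
python3 st.py|head -3; python3 lid.py; python3 dk.py; python3 -c "
from v import *
caps((590,680),(-160,40),(72,105))
caps((330,520),(-400,-160),(66,105))"
```

```text
time 62.05
position [643.424 249.467 187.767]
orientation [ 3.138e+00 -2.000e-03  1.534e+00]
top top z 57.6 (array([447.1,  21.7]), array([205., 114.]), 0.43) 3177 knob [445.2  23.3  93.2] [[444.9  23.2  91. ]]
scene top z 58.1 (array([484.3,  20.9]), array([127.2, 117.3]), 2.77) 904 knob [454.5  28.7  93.8] [[452.9  27.7  91. ]]
top rack dock x,y [ 1.6 -0.8] [159.   47.4] 0.64 z0,slopedeg 57.4 -0.12 n 607
top bar (array([129. ,  -4.4]), np.float64(1.0), array([14.7,  2.5]))
scene rack dock x,y [-1.6  4.9] [162.1  47.8] 0.92 z0,slopedeg 57.4 0.14 n 385
scene bar (array([125.7,   3.9]), np.float64(-174.83), array([14.9,  2.8]))
top [328.5 151.6] 71 z80 97.0 top mid [633.7 -14.5  96. ] bgr [208. 138.  88.]
top [342.6 153.8] 71 z80 96.2 top mid [630.8 -51.6  95.1] bgr [207. 138.  85.]
top [356.9 154.5] 72 z80 97.0 top mid [631.4 -89.9  96.2] bgr [210.5 136.   85. ]
scene [267.8 222.8] 60 z80 96.5 top mid [629.3 -90.5  95.9] bgr [170.  102.5  72.5]
scene [277.2 229. ] 62 z80 96.5 top mid [628.9 -52.3  96.2] bgr [171.  104.   72.5]
scene [285.8 235.9] 59 z80 96.7 top mid [631.5 -14.9  96.3] bgr [176. 112.  78.]
```

All three vials stand in the rack with tops at about 96 mm, the cold block is empty and the lid has not moved. Regrasping the lid at the pose where I released it.

```bash
python3 plan.py 445.1 22.1 170 0.011 1 10
```

```text
need/row mm 30.0 deg 8.7
1.0 -23 -19 2 0.000 -0.000 0.152; 1.0 -26 -15 2 0.000 -0.000 0.152; 1.0 -28 -11 2 0.000 -0.000 0.152; 1.0 -29 -7 2 0.000 -0.000 0.152; 1.0 -30 -2 2 0.000 -0.000 0.152; 1.0 -30 2 2 0.000 -0.000 0.152; 1.0 -29 7 2 0.000 -0.000 0.152; 1.0 -28 11 2 0.000 -0.000 0.152; 1.0 -26 15 2 0.000 -0.000 0.152; 1.0 -23 19 2 0.000 -0.000 0.152
```

Emit:
{"name": "drive_tool", "arguments": {"increments": "1 -23 -19 0 0 0 0.152;1 -26 -15 0 0 0 0.152;1 -28 -11 0 0 0 0.152;1 -29 -7 0 0 0 0.152;1 -30 -2 0 0 0 0.152;1 -30 2 0 0 0 0.152;1 -29 7 0 0 0 0.152;1 -28 11 0 0 0 0.152"}}

```text
time: 63.45
position: [478.5, 60.3, 187.8]
orientation: [3.142, -0.006, 0.27]
force: [0.1, 0.3, 0.5]
opening: 85.6
```

```bash
python3 st.py|head -3;python3 plan.py 445.1 22.1 140 0.011 1 3
```

```text
time 63.45
position [478.477  60.256 187.825]
orientation [ 3.142 -0.006  0.27 ]
need/row mm 23.2 deg 4.9
1.0 -14 9 16 -0.000 -0.002 0.086; 1.0 -13 10 16 -0.000 -0.002 0.086; 1.0 -12 12 16 -0.000 -0.002 0.086
```

Emit:
{"name": "drive_tool", "arguments": {"increments": "1 -14 9 14 0 -0.002 0.086;1 -12 10 14 0 -0.002 0.086;1 -5 6 14 0 -0.002 0.07;1 0 0 0 0 0 0"}}

```text
time: 63.95
position: [451.1, 25.5, 146.0]
orientation: [-3.141, -0.002, 0.013]
force: [-0.7, 0.2, -0.1]
opening: 85.1
```

```bash
python3 st.py|head -3;python3 plan.py 445.1 22.1 86.6 0.011 1 3
```

```text
time 63.95
position [451.067  25.518 145.972]
orientation [-3.141e+00 -2.000e-03  1.300e-02]
need/row mm 19.9 deg 0.1
1.0 -2 1 20 -0.000 -0.001 0.001; 1.0 -2 1 20 -0.000 -0.001 0.001; 1.0 -2 1 20 -0.000 -0.001 0.001
```

Emit:
{"name": "drive_tool", "arguments": {"increments": "1 -3 2 14 0 -0.001 0;1 -3 1 18 0 0 0;1 -1 1 16 0 0 0;1 0 0 5 0 0 0;1 0 0 0 0 0 0"}}

```text
time: 64.58
position: [447.7, 21.3, 94.8]
orientation: [-3.141, -0.007, 0.02]
force: [-0.0, -0.3, 0.1]
opening: 85.4
```

```bash
python3 st.py|head -4;python3 plan.py 445.1 22.1 86.6 0.011 1 1
```

```text
time 64.575
position [447.713  21.276  94.808]
orientation [-3.141 -0.007  0.02 ]
force [-0.018 -0.338  0.148]
need/row mm 8.7 deg 0.6
1.0 -3 -1 8 -0.001 -0.007 0.009
```

Emit:
{"name": "drive_tool", "arguments": {"increments": "1 -3 -1 5 0 -0.006 0.008;1 0 0 3 0 0 0;1 0 0 0 0 0 0"}}

```text
time: 64.95
position: [445.5, 22.4, 87.5]
orientation: [-3.141, -0.003, 0.012]
force: [0.2, 0.1, 0.4]
opening: 85.9
```

```bash
python3 st.py|head -4;python3 plan.py 445.1 22.1 86.6 0.011 1 1
```

```text
time 64.95
position [445.462  22.434  87.478]
orientation [-3.141e+00 -3.000e-03  1.200e-02]
force [0.191 0.145 0.429]
need/row mm 1.0 deg 0.2
1.0 -0 0 1 -0.001 -0.003 0.001
```

Emit:
{"name": "drive_tool", "arguments": {"increments": "-1 0 0 0 0 0 0;-1 0 0 0 0 0 0;-1 0 0 0 0 0 0;-1 0 0 0 0 0 0;-1 0 0 0 0 0 0;-1 0 0 0 0 0 0", "newtons": 50}}

```text
time: 65.7
position: [445.6, 22.4, 87.9]
orientation: [-3.141, -0.003, 0.012]
force: [0.1, 0.9, -0.2]
opening: 26.6
```

```bash
python3 st.py
```

```text
time 65.7
position [445.637  22.376  87.95 ]
orientation [-3.141e+00 -3.000e-03  1.200e-02]
force [ 0.095  0.863 -0.224]
moment [ 0.039 -0.018 -0.006]
opening 26.57457339030273
joint_pos [-1.800e-02  4.730e-01  2.199e+00  1.000e-03  4.670e-01  1.539e+00]
```

Emit:
{"name": "drive_tool", "arguments": {"increments": "-1 0 0 -15 0 0 0;-1 0 0 -35 0 0 0;-1 0 0 -40 0 0 0;-1 0 0 -30 0 0 0;-1 0 0 0 0 0 0"}}

```text
time: 66.32
position: [444.4, 22.3, 210.5]
orientation: [-3.141, -0.0, 0.012]
force: [-0.2, -0.6, -0.9]
opening: 26.2
```

```bash
python3 st.py|head -6;python3 plan.py 426.8 -279 200 1.521 -1 10
```

```text
time 66.325
position [444.382  22.341 210.469]
orientation [-3.141 -0.     0.012]
force [-0.201 -0.556 -0.91 ]
moment [-0.003 -0.016  0.023]
opening 26.202942347764633
need/row mm 30.2 deg 8.6
-1.0 -2 30 1 -0.000 -0.000 -0.151; -1.0 -7 29 1 -0.000 -0.000 -0.151; -1.0 -11 28 1 -0.000 -0.000 -0.151; -1.0 -15 26 1 -0.000 -0.000 -0.151; -1.0 -19 24 1 -0.000 -0.000 -0.151; -1.0 -22 20 1 -0.000 -0.000 -0.151; -1.0 -25 17 1 -0.000 -0.000 -0.151; -1.0 -27 13 1 -0.000 -0.000 -0.151; -1.0 -29 9 1 -0.000 -0.000 -0.151; -1.0 -30 4 1 -0.000 -0.000 -0.151
```

Emit:
{"name": "drive_tool", "arguments": {"increments": "-1 -2 30 0 0 0 -0.15;-1 -7 29 0 0 0 -0.15;-1 -11 28 0 0 0 -0.15;-1 -15 26 0 0 0 -0.15;-1 -19 24 0 0 0 -0.15;-1 -22 20 0 0 0 -0.15;-1 -25 17 0 0 0 -0.15;-1 -27 13 0 0 0 -0.15"}}

```text
time: 67.32
position: [428.3, -222.1, 200.4]
orientation: [-3.13, -0.002, 1.253]
force: [1.0, -0.1, -2.3]
opening: 26.6
```

```bash
python3 st.py|head -6;python3 plan.py 426.8 -278.5 185 1.521 -1 3
```

```text
time 67.325
position [ 428.317 -222.11   200.397]
orientation [-3.130e+00 -2.000e-03  1.253e+00]
force [ 1.025 -0.108 -2.261]
moment [-0.055 -0.013 -0.003]
opening 26.588477597166097
need/row mm 19.5 deg 5.1
-1.0 -18 5 5 -0.004 -0.001 -0.089; -1.0 -18 4 5 -0.004 -0.001 -0.089; -1.0 -19 2 5 -0.004 -0.001 -0.089
```

Emit:
{"name": "drive_tool", "arguments": {"increments": "-1 -18 5 5 -0.004 -0.001 -0.089;-1 -18 4 5 -0.004 -0.001 -0.089;-1 -17 2 5 -0.003 -0.001 -0.085;-1 0 0 0 0 0 0;-1 0 0 0 0 0 0"}}

```text
time: 67.95
position: [423.8, -277.8, 178.0]
orientation: [-3.135, -0.005, 1.522]
force: [0.4, 0.2, -1.7]
opening: 26.7
```

```bash
python3 st.py|head -3;python3 plan.py 426.8 -278.5 155 1.521 -1 2
```

```text
time 67.95
position [ 423.775 -277.826  178.004]
orientation [-3.135 -0.005  1.522]
need/row mm 11.6 deg 0.2
-1.0 -0 2 11 -0.004 -0.002 0.000; -1.0 -0 2 11 -0.004 -0.002 0.000
```

Emit:
{"name": "drive_tool", "arguments": {"increments": "-1 0 2 10 -0.004 -0.003 0;-1 0 1 10 -0.003 -0.002 0;-1 0 0 6 0 0 0;-1 0 0 0 0 0 0"}}

```text
time: 68.45
position: [426.7, -276.1, 149.6]
orientation: [-3.141, -0.0, 1.521]
force: [-0.6, -0.6, -1.0]
opening: 26.7
```

```bash
python3 st.py|head -3;python3 plan.py 426.8 -278.5 142 1.521 -1 1
```

```text
time 68.45
position [ 426.711 -276.128  149.587]
orientation [-3.141 -0.     1.521]
need/row mm 7.9 deg 0.0
-1.0 -2 0 8 -0.000 -0.000 0.000
```

Emit:
{"name": "drive_tool", "arguments": {"increments": "-1 -2 0 2 0 0 0;-1 0 0 0 0 0 0;-1 0 0 4 0 0 0;-1 0 0 5 0 0 0;-1 0 0 0 0 0 0"}}

```text
time: 69.08
position: [426.9, -278.6, 138.4]
orientation: [3.141, 0.0, 1.521]
force: [0.4, -1.0, -1.4]
opening: 26.4
```

```bash
python3 st.py|head -6;python3 plan.py 426.8 -278.5 128 1.521 -1 1
```

```text
time 69.075
position [ 426.914 -278.591  138.365]
orientation [3.141 0.    1.521]
force [ 0.408 -0.981 -1.427]
moment [ 0.004  0.055 -0.043]
opening 26.35605463297139
need/row mm 10.4 deg 0.0
-1.0 0 -0 10 0.000 0.000 -0.000
```

Emit:
{"name": "drive_tool", "arguments": {"increments": "-1 0 0 4 0 0 0;-1 0 0 4 0 0 0;-1 0 0 2 0 0 0;-1 0 0 1 0 0 0;-1 0 0 0 0 0 0"}}

```text
time: 69.7
position: [427.1, -278.7, 128.1]
orientation: [3.14, 0.001, 1.521]
force: [1.1, 1.1, -2.2]
opening: 26.6
```

```bash
python3 st.py|head -6
```

```text
time 69.7
position [ 427.109 -278.711  128.073]
orientation [3.140e+00 1.000e-03 1.521e+00]
force [ 1.141  1.109 -2.236]
moment [ 0.051  0.029 -0.003]
opening 26.584943502471287
```

Emit:
{"name": "drive_tool", "arguments": {"increments": "-1 0 0 2 0 0 0;-1 0 0 0 0 0 0;1 0 0 0 0 0 0;1 0 0 0 0 0 0;1 0 0 0 0 0 0;1 0 0 -30 0 0 0;1 0 0 -45 0 0 0;1 20 10 -30 0 0 0"}}

```text
time: 70.7
position: [437.0, -259.0, 233.0]
orientation: [-3.14, -0.001, 1.52]
force: [0.5, 0.1, 0.2]
opening: 85.1
```

Emit:
{"name": "drive_tool", "arguments": {"increments": "1 50 20 0 0 0 0;1 60 10 0 0 0 0;1 60 10 0 0 0 0;1 60 10 0 0 0 0;1 60 0 0 0 0 0;1 60 0 0 0 0 0;1 50 0 0 0 0 0;1 0 0 0 0 0 0"}}

```text
time: 71.7
position: [512.7, 150.1, 235.2]
orientation: [3.136, 0.001, 1.518]
force: [0.1, -1.0, 0.2]
opening: 85.5
```

```bash
python3 st.py|head -5; python3 lid.py; python3 dk.py; python3 -c "
from v import *
caps((590,680),(-160,40),(72,105))
racks(img('top','fin_t.png'));img('scene','fin_s.png')
a=cv2.imread('pics/fin_t.png');cv2.imwrite('pics/fin.png',cv2.resize(a[60:300,140:500],None,fx=2.2,fy=2.2,interpolation=cv2.INTER_CUBIC))"
```

```text
time 71.7
position [512.722 150.142 235.164]
orientation [3.136e+00 1.000e-03 1.518e+00]
force [ 0.079 -1.008  0.232]
moment [-0.024  0.034  0.048]
top top z 97.8 (array([ 427.3, -279. ]), array([205.1, 115.4]), 86.81) 3420 knob [ 424.9 -276.4  132.5] [[ 425.3 -276.6  131. ]]
scene top z 98.2 (array([ 425.1, -279.2]), array([210.7, 118.5]), 86.28) 1338 knob [ 427.5 -273.9  132.5] [[ 427.1 -274.8  131. ]]
top rack dock x,y [ 1.8 -0.3] [159.5  47.5] 0.94 z0,slopedeg 57.4 0.09 n 606
top bar (array([128.9,  -4.3]), np.float64(0.84), array([14.5,  2.7]))
scene rack dock x,y [-1.4  4.8] [ 48.5 163.8] 89.94 z0,slopedeg 57.2 0.03 n 386
scene bar (array([125.3,   3.8]), np.float64(-173.88), array([14.1,  3. ]))
top [328.6 151.7] 71 z80 97.2 top mid [633.9 -14.5  96.3] bgr [207. 138.  87.]
top [342.5 153.7] 70 z80 96.8 top mid [631.1 -51.6  95.8] bgr [207.5 137.   84. ]
top [357.  154.4] 71 z80 96.5 top mid [630.8 -90.3  95.2] bgr [210. 140.  84.]
scene [267.8 222.8] 58 z80 95.3 top mid [629.  -91.1  94.9] bgr [170.  102.5  72. ]
scene [277.2 229.1] 61 z80 97.3 top mid [628.1 -51.9  96.9] bgr [168. 101.  73.]
scene [285.8 236.1] 60 z80 97.5 top mid [631.5 -14.4  96.9] bgr [164.  100.5  76.5]
[351. 159.] 859 zmed 47.0 rect [629.7 -73.3] [153.3  45.3] 87.7
[ 82. 275.] 1835 zmed 48.9 rect [253.1 623.3] [ 98.7 101.3] 10.6
```

View pics/fin.png

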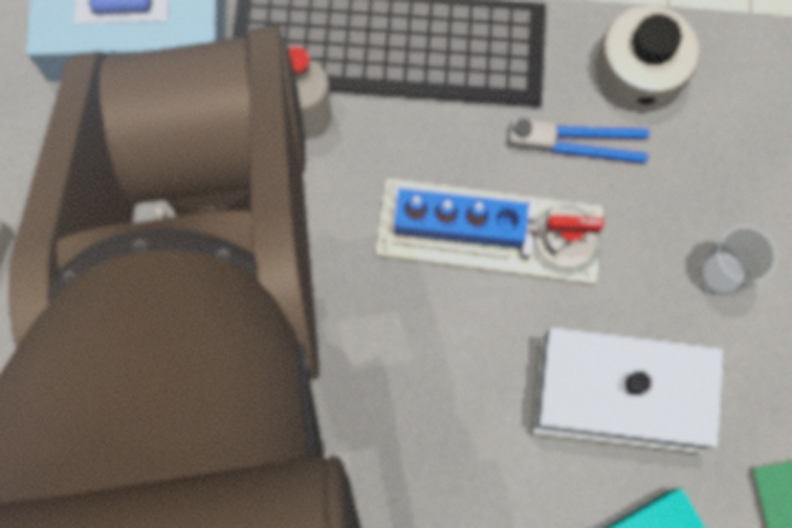

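The final view shows three capped vials in the docked rack at (415,205), (447,210) and (478,213), the cam bar along the dock at (575,223), and the lid on the cold block at (637,383). Handing in.

```bash
python3 -c "
from m2 import *
racks(img('scene'))
print(robot.sign_off())"
```

```text
[273. 235.] 655 zmed 47.0 rect [632.1 -68.6] [160.4  51.6] 87.7
[360. 251.] 904 zmed 45.7 rect [505.8 179.7] [ 51.2 163.7] 85.5
[534. 269.] 2305 zmed 48.5 rect [220.1 619.3] [160.2 101.5] 11.5
[394. 270.] 876 zmed 45.8 rect [496.3 299.1] [162.8  49.3] 5.9
the job is handed in; nothing more can be done
None
```

The job is finished and handed in at about 72 s of the 210 s. The four-well rack is locked in the dock, all three vials present are standing in it, and the lid is back on the cold block.

**What I did**
- The cam had been left slightly closed, so I turned it to its open stop first. The rack's ball then caught on the cam twice as I lowered it, and it dropped in once I moved it further back from the stop.
- I turned the cam home, took the lid off and laid it flat on the bench. I moved the vials over upright, then put the lid back on.

**Last checks**
- **Vials:** All three tops are at about 96 mm, where 95 mm is expected. The fourth well of the cold block was already empty when I lifted the lid.
- **Lid:** Its top is at 98 mm, the same height and place as before I moved it.
- **Other racks:** The medium and small racks have not moved. I did not re-measure the smaller things lying about.
- **Cam:** It turned 1.49 rad between the two stops, against 1.5 nominal, and was stiff at the end.

**Where the checks disagreed**
- **Rack position:** The two cameras differ by about 3 mm along the dock (+1.8 and −1.4 mm) and 5 mm across it. Their average puts the rack tight against the stop, perhaps turned by about 1° within the guides' play.
- **Cam angle:** The final camera readings of the bar (about 1° and 6° from the dock's axis) are noisy. The cam being fully home therefore rests mainly on the angle I felt at the stops.

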